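Mount the grooved sharpening stone in the bench holder

ROBOT

A 6-joint arm with a two-finger parallel gripper is mounted at the origin on the work surface. World frame = base frame: x ahead of the robot, y to its left, z up, the work surface at z = 0. Lengths are in mm, angles in rad, forces in N, time in s.
With the tool pointing down it reaches from about 375 to 925 mm from the base axis. Payload 5.7 kg.
Tool frame: the origin (TCP) lies midway between the tips of the shut fingers; the grasp point (between the pads) lies 19 mm behind it (robot.grasp_offset is the distance from the TCP to the grasp point, in mm); z points along the fingers, y is the direction in which the jaws open and shut (so a half turn about z gives the same grasp; the last joint's range is limited). The gripper opens to 85 mm and grips with 20 to 120 N. Pads are 22 mm wide; open, the fingers measure 114 mm over their backs; the gripper's body (76 mm by 85 mm) begins 54 mm behind the grasp point. The pads swing forward as they close: fully open they stand 13 mm farther back than shut.
Start: joints at [1.011, 0.359, 1.51, -0, 1.272, -0.115], TCP at [258.155, 541.59, 231.267] pointing down, gripper open.
Joint ranges: [-2.97, 2.97], [-1.01, 2.36], [0.21, 2.38], [-0.96, 4.11], [0.2, 2.71], [-2.98, 2.98]. Speed limits (rad/s): [2.39, 2.39, 3.14, 3.14, 3.14, 3.14].

INTERFACE

Orientations are given as a unit quaternion [x, y, z, w].
In Python, from cell import robot, imaging, job gives the robot as it stands.
- The arm moves only by the tool step_arm, never from a script. Its argument "motion" is a list of rows, each an object with "dp": the shift along the tool's x, y, z each as a share of 120 mm, from -1 to 1, a list of three; "angular": the turn, a rotation vector about the tool's x, y, z each as a share of 2 pi rad, from -1 to 1, a list of three. A call has 1 to 10 rows; each row is the pose to reach, as a shift and turn from the pose commanded when the call began, along the tool's axes at that moment, turning the shorter way round; what a row does not reach only later rows make up. A row lasts 1/10 s, in which the tool goes at most 50 mm and 8.59 degrees, less where a joint would pass 70% of its speed; a pose out of reach is approached as far as the arm can. A call with a number of a shift or a turn outside -1 to 1 is refused whole. A call with a gripper value outside its range is refused whole. "gripper" is the opening in per cent of the stroke, from 0 (shut) to 100 (fully open), set as the call begins (left out, the last holds). The fingers move at their own pace and stop on an object; "newtons" is the grip in N (left out, the last holds). Time passes only in rows, so rows that repeat a pose let the fingers close. It gives the time, the measured TCP pose, the force and the opening at its end, in the units of the state.
- robot.sense(): the state, without advancing time (a new reading comes with each control period).
- imaging.grab_frame(name): name is "side" or "top" or "wrist"; returns (picture, depth): 400x640x3 uint8, blue, green, red; 400x640 float32, mm along the optical axis (not along the pixel's ray), 0 where there is no reading.
- imaging.camera_info(name): a dict with "vertical_fov" (degrees; the focal length in pixels is half the picture's height over the tangent of half this angle, whatever the lens; pixels are square), "cx", "cy" (the principal point, pixels), "cam_to_world" (4x4, takes a point from camera to world coordinates). Camera axes: x right, y down, z forward; pixel columns grow to the right and rows downward; lengths in mm; the calibration is good to about 2 mm. A picture is of the moment at which its call begins: read the wrist's pose just before it. camera_info takes no time and is no camera call; for the wrist camera it gives the pose at the moment of the call.
- job.close_job(): hands the job in, once; it reports no verdict.
The state is a dict: "clock": time; "joint_positions": joint angles; "qvel": joint speeds; "joint_torque": joint torques, N m; "ee_pos": TCP position; "eef_rot": TCP orientation; "wrist_force": force on the tool from outside, world axes, zero at the start; "wrist_torque": the same for the moment, N m; "finger_gap": finger opening in mm.
Only numpy, scipy, OpenCV 4.12 (cv2) and the standard library are available. Lean on these libraries where they do the work, as an engineer would, in place of code of your own. Each camera call takes 0.05 s, during which the arm holds its last target.

TASK

Take the grooved stone out of its lane in the sloped bin and lay it groove up on the cork mat; let go of it, then take it again by its long sides (the holder leaves no room for fingers at its ends), lay it groove up along the middle of the holder's bed between the fixed stop and the open jaw, and let go. Then push the jaw up until the stone is held against the fixed stop without play. Set the stone down gently, never drop it, and leave the other stones in their lanes and everything else on the bench where it is.

Things in the scene. Friction and masses are not known exactly. Their poses are not given: they have to be found in the camera images.
- grooved_stone: The stone to be mounted: a grey sharpening stone, 55 mm long (its x) x 28 mm wide (its y) x 22 mm high (its z), about 75 g, with a square groove 10 mm wide and 8 mm deep running the whole length of its top. Flat sides, ends and underside. Origin at the centre of its underside, z out of the top. It lies groove up on the sloped floor of one of the bin's four lanes (any of them), long side down the lane, tilted with the floor.
- flat_stone: Same grey material, 55 x 28 x 22 mm, plain flat top. Origin at the centre of its underside. In another lane of the bin; stays there.
- round_stone: Same grey material, 55 x 28 x 22 mm, top rounded to a half cylinder between two narrow ledges. Origin at the centre of its underside. In another lane of the bin; stays there.
- ridge_stone: Same grey material, 55 x 28 x 22 mm, top shaped like a roof with a ridge along its length, between two narrow ledges. Origin at the centre of its underside. In another lane of the bin; stays there.
- bin: Fixed pale wooden bin with four side-by-side open lanes. Origin on the bench under its centre, z vertical, x up the slope: the floor rises 15 degrees towards +x and is 30 mm above the bench at the centre. Each lane is 130 mm long (along the slope, bin x) and 36 mm wide (bin y); lane centres at y = -60, -20, +20, +60 mm. Walls 4 mm thick and 20 mm high, square to the floor. A stone lies halfway along its lane: about 37 mm free at each end of it, only 4 mm beside it.
- mat: Fixed square cork mat, 100 x 100 mm, 4 mm thick; origin at the centre of its underside, on the bench; sides along its x and y.
- holder: Fixed stone holder (a small clamp). Origin on the bench, z up, x along the bed from the fixed stop (at -x) to the sliding jaw (at +x). Base plate 190 x 62 mm (centre at x = 10 mm), 12 mm high. The flat bed is 20 mm wide (narrower than the stone), its top 36 mm above the bench. Fixed stop: 26 mm wide, 18 mm higher than the bed, its clamping face at x = -35 mm. A mounted stone lies along x on the bed, its centre at y = 0 and, when tight against the stop, at x = -7.5 mm.
- jaw (a joint): Slide of the holder's jaw in m, growing as it moves towards the fixed stop: at 0 its clamping face is at holder x = +36 mm (71 mm gap), range 0 to 0.022. A 55 mm stone is gripped at about 0.016. It starts open, 0 to 4 mm. It slides stiffly (about 3 N), has no spring and stays where it is left. The jaw is 24 mm long and 26 mm wide, and stands 18 mm above the bed; at its outer end a tab 10 mm thick, 40 mm wide rises to 48 mm above the bed.
- jaw_push (a point): Centre of where to push the jaw: on the outer (holder +x) face of its tab, 36 mm above the bed (72 mm above the bench); 24 mm behind the clamping face. Push it towards holder -x.
- oil_bottle: Small upright amber bottle, 40 mm across, 85 mm high; origin under its centre. Leave alone.
- knife: Kitchen knife lying flat, about 300 mm long, wooden handle; lies along its x, origin on the bench where the blade meets the handle. Leave alone.
- brush: Bench brush lying along its x. Origin under it. Leave alone.
- spare_wheel: Spare grey grinding wheel lying flat, 100 mm across, 18 mm thick, 20 mm bore; origin under its centre. Leave alone.
- mug: White mug, 80 mm across, 90 mm high, origin under its centre. Leave alone.
- strop_block: Wooden block 50 x 160 x 22 mm lying on the bench; origin under its centre. Leave alone.
- jar: Small closed jar, 56 mm across, 70 mm high; origin under its centre. Leave alone.
Things that resemble listed ones, but are neither listed nor needed, are in the scene too. Of the things like the mat, leave any that is blue; of the rest the smaller one is meant.

How it is judged:
By the outcome, as a careful person would: the job done as asked, in the order asked, and still so for the second after the job is handed in, with the robot touching nothing.
It also fails if it takes over 72 s, if anything falls off the work surface, if the arm or the gripper's body presses on something with over 40 N, if the wrist force passes 120 N, or if a joint passes its speed limit or range.

## Working session

There is one attempt and no reset: what is moved stays moved. The work goes in short steps, Python scripts to look and compute and a tool call to move; the robot and the scene stay as the last step left them, time stands still between calls to the robot, and variables do not carry over. Pictures are saved under pics/ and viewed, and the job is handed in when it is done.

Besides the shell and the picture viewer there is one more tool, called after "Call:" as name([rows], argument=value, ...), one row to a line, values as JSON. step_arm: Moves the arm, as the interface text tells. Shift numbers are shares of 120 mm and turn numbers shares of 2 pi rad, none past 1 either way. Its arguments: {"type":"object","properties":{"motion":{"type":"array"},"gripper":{"type":"number"},"newtons":{"type":"number"}},"required":["motion"]}

```bash
ls; mkdir -p pics; python3 - <<'E'
from cell import robot, imaging, job
import cv2,numpy as np
print(robot.sense())
for n in ["side","top","wrist"]:
    i=imaging.camera_info(n); print(n,i)
    p,d=imaging.grab_frame(n); cv2.imwrite(f"pics/{n}0.png",p); np.save(f"pics/{n}0.npy",d); print((d>0).mean())
E
```

```text
pics
{'clock': 0.0, 'joint_positions': array([ 1.01088710e+00,  3.59486606e-01,  1.51143393e+00, -1.30397647e-05,
        1.27249071e+00, -1.15071170e-01]), 'qvel': array([ 5.18625428e-04, -2.64567828e-03,  1.08200528e-05, -1.28399606e-03,
        1.68360576e-03,  7.38165293e-04]), 'joint_torque': array([-8.64536451e-04, -5.27606750e+01, -2.78610921e+01, -4.05985911e-04,
        1.37931455e-02, -6.37955992e-06]), 'ee_pos': array([257.82099643, 541.03354235, 230.46396352]), 'eef_rot': array([ 2.20587743e-01,  9.75366711e-01, -8.60064647e-04, -2.95207382e-04]), 'wrist_force': array([-0.61680216,  0.38024708, -0.08554448]), 'wrist_torque': array([-0.01287524,  0.00452412,  0.02576363]), 'finger_gap': 85.67664625726553}
side {'vertical_fov': 56.63027532597441, 'cx': 311.65500251040993, 'cy': 199.66034793120082, 'cam_to_world': array([[ 9.46705051e-01, -2.33561535e-01,  2.21807476e-01,
         2.98182830e+02],
       [-3.21699279e-01, -6.51199887e-01,  6.87348733e-01,
        -8.04187694e+02],
       [-1.60972216e-02, -7.22071823e-01, -6.91630799e-01,
         8.55293091e+02],
       [ 0
[... 317 characters left out ...]
9e-02, -6.07382392e-03,
        -2.42912755e+01],
       [ 6.91220089e-03, -4.57961433e-02, -9.98926892e-01,
         1.23377198e+03],
       [ 0.00000000e+00,  0.00000000e+00,  0.00000000e+00,
         1.00000000e+00]])}
0.99596484375
wrist {'vertical_fov': 68.10221647922714, 'cx': 319.02327065512446, 'cy': 191.5446384993545, 'cam_to_world': array([[ 4.30300223e-01,  8.53344343e-01,  2.94355483e-01,
         1.81886594e+02],
       [ 9.02685118e-01, -4.06368212e-01, -1.41507788e-01,
         5.77140141e+02],
       [-1.13815912e-03,  3.26601146e-01, -9.45161571e-01,
         3.72605070e+02],
       [ 0.00000000e+00,  0.00000000e+00,  0.00000000e+00,
         1.00000000e+00]])}
0.99577734375
```

View pics/top0.png

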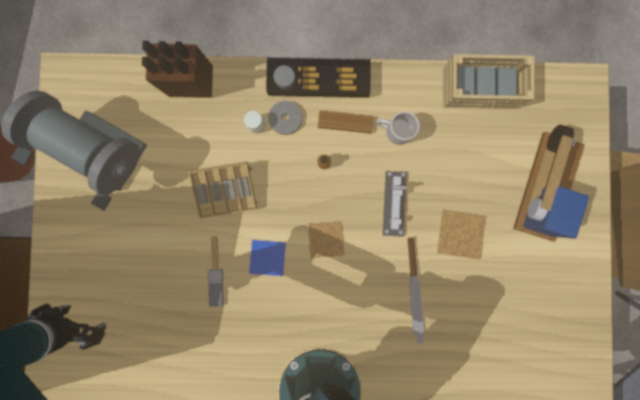

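View pics/side0.png

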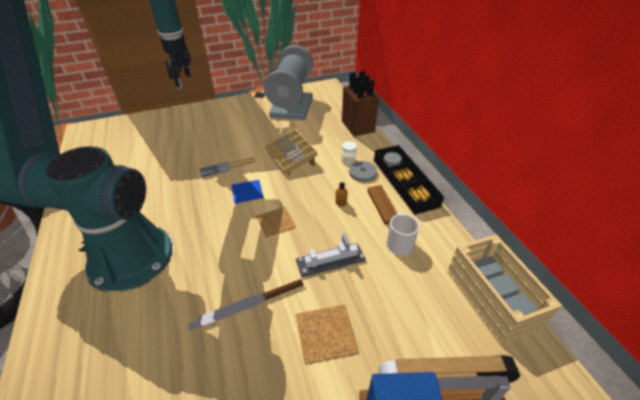

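View pics/wrist0.png

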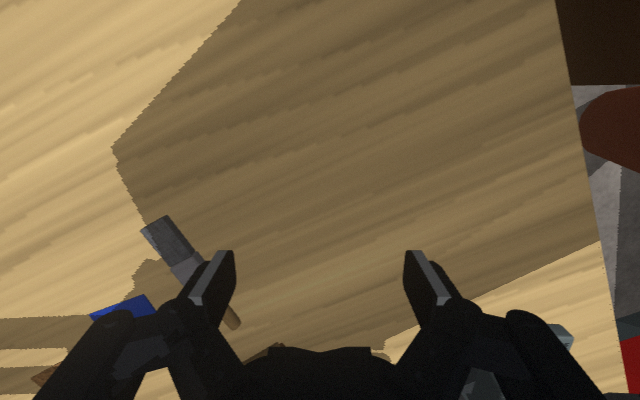

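Top view: bin at about (225,190), small cork mat at (326,240), holder at (396,203), with its jaw end still to be identified. The blue mat at (267,258) and the big cork mat at (461,233) are decoys.

```bash
cat > h.py <<'E'
import numpy as np, cv2
from scipy.spatial.transform import Rotation as R
def K(i):
    f=200/np.tan(np.radians(i["vertical_fov"]/2)); return f,i["cx"],i["cy"]
def pts(d,i):
    f,cx,cy=K(i); v,u=np.mgrid[0:400,0:640]
    c=np.stack([(u-cx)/f*d,(v-cy)/f*d,d],-1); T=i["cam_to_world"]
    return c@T[:3,:3].T+T[:3,3]
def ray(u,v,i,z):
    f,cx,cy=K(i); T=i["cam_to_world"]; r=T[:3,:3]@np.array([(u-cx)/f,(v-cy)/f,1]); o=T[:3,3]
    return o+r*(z-o[2])/r[2]
def proj(p,i):
    f,cx,cy=K(i); T=i["cam_to_world"]; c=T[:3,:3].T@(np.array(p)-T[:3,3]); return c[:2]/c[2]*f+[cx,cy]
E
python3 - <<'E'
from cell import imaging
from h import *
p=cv2.imread("pics/top0.png"); d=np.load("pics/top0.npy"); i=imaging.camera_info("top")
P=pts(d,i)
print("table z", [P[v,u].round(1) for u,v in [(300,180),(150,300),(520,300),(330,300),(580,80)]])
cv2.imwrite("pics/bin0.png",cv2.resize(p[150:230,180:270],None,fx=7,fy=7,interpolation=cv2.INTER_CUBIC))
cv2.imwrite("pics/hold0.png",cv2.resize(p[160:245,360:450],None,fx=7,fy=7,interpolation=cv2.INTER_CUBIC))
# mat
hsv=cv2.cvtColor(p,cv2.COLOR_BGR2HSV)
for z,n in [((295,215,360,262),'mat')]:
    x0,y0,x1,y1=z; print(hsv[240,326],hsv[200,300], hsv[240,350])
i2=imaging.camera_info("side");P2=pts(np.load("pics/side0.npy"),i2)
print([P2[v,u].round(1) for u,v in [(200,220),(220,340),(380,270)]])
h=P[...,2]
np.set_printoptions(linewidth=250)
print(h[150:230:4,186:266:4].astype(int)); print(h[164:244:4,376:420:2].astype(int))
print(h[215:265:3,300:352:4].round(0).astype(int))
E
```

```text
table z [array([604.3,  67.7,   1.9]), array([248.1, 493.6,   3.8]), array([ 264.4, -583.5,   -4.1]), array([255.5, -27. ,  -2.2]), array([ 921.9, -766.4,   -5.3])]
[ 16 112 125] [ 21  82 198] [ 21  79 207]
[array([209.3,  74.3,   2.7]), array([ 209.2, -342. ,    2.4]), array([ 659.2, -286.4,    2.3])]
[[   2    1   -2    0    1   -1    0    2   -5   -1   -1    1   -2   -6    1   -4    0    4    0   -1]
 [   2    1    1    3    1    0    0   -1   -2    0    1    4    1    0   -2   -1    0   -3    1    0]
 [   0    2    1    2    3    1   -2    0   -2   -4    0   -2    3    0    0   -2    3   -4    3    0]
 [  -5    6   -1    0   -1   -2    3   -1   -1    0    1    1    3    2   54   64    0    0   -4    6]
 [  -5    0   -7   -3    0    3   -1    0   56   66   62   47   48   44   45   62    2    1   -2    2]
 [  -3    0   60   66   67   42   45   41   66   44   45   41   43   39   39   59    6    0   -1    2]
 [   3   62   44   42   44   45   45   42   59   40   39   39   57   39   39   38 1233    0    0   -1]
 [  -1   60   38   40   42   47   41   37   42   35   40   40   58   55   5
[... 3982 characters left out ...]
  7    4   -4    1]
 [   3    1    1    1    7    7    2    7    1    1    2    0    3]
 [   1    1   -1    6    1    6    3    4   10    4    2   -1   -2]
 [   2    2   -4    5    5    2    0   -2    0    2    7   -2    0]
 [  -1    0   -2    5    3    6    5    2    0    5    3   -1    0]
 [   3    3    0    9    5    8    4    0    3    3    6    1    1]
 [   5    0    0    3    2    0    5    3    4    2    1   -1   -2]
 [  -3    3    1    4    5    4    0    3    6    3    2   -2    0]
 [   5    1   -4    6    4   -3    0   -5   -1    5   -4    0    0]
 [  -1   -1    2    2   -3   -4    3    1    0   -2   -3   -3    6]
 [   9    2    0    1   -1    4    2   -1   -1    0    1   -2    4]]
```

View pics/bin0.png

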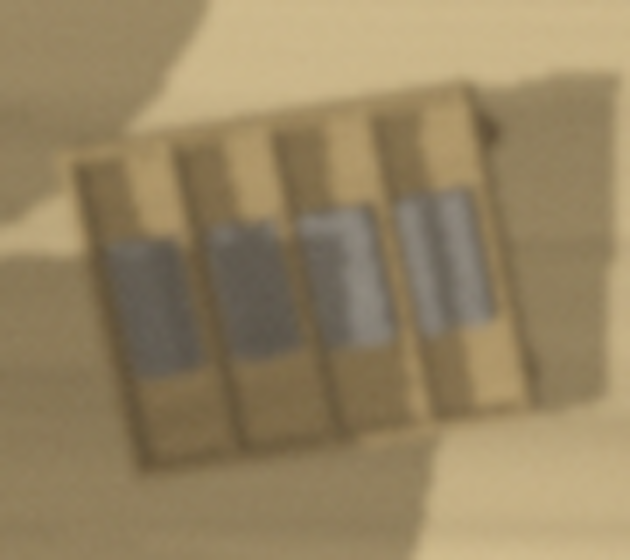

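View pics/hold0.png

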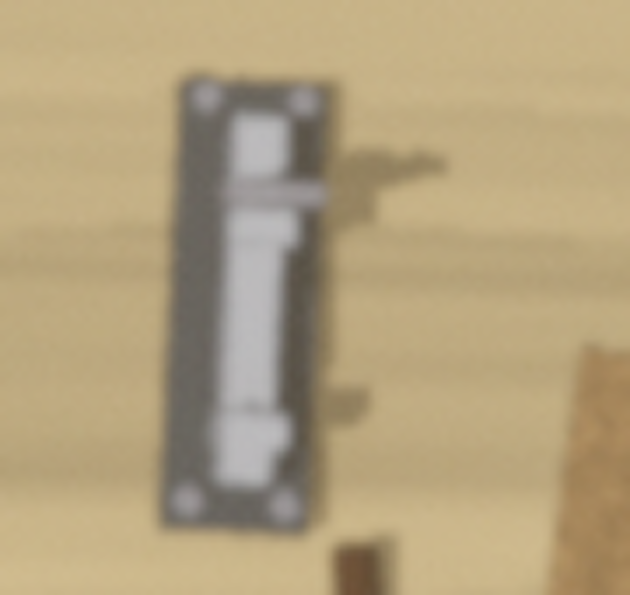

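```bash
python3 - <<'E'
from cell import imaging
from h import *
p=cv2.imread("pics/top0.png"); d=np.load("pics/top0.npy"); i=imaging.camera_info("top")
f,cx,cy=K(i)
hsv=cv2.cvtColor(p,cv2.COLOR_BGR2HSV)
def rect(mask,box,z,name):
    m=np.zeros((400,640),np.uint8); x0,y0,x1,y1=box; m[y0:y1,x0:x1]=mask[y0:y1,x0:x1]
    m=cv2.morphologyEx(m,cv2.MORPH_CLOSE,np.ones((3,3)))
    c=max(cv2.findContours(m,cv2.RETR_EXTERNAL,cv2.CHAIN_APPROX_NONE)[0],key=cv2.contourArea)[:,0]
    w=np.array([ray(u,v,i,z)[:2] for u,v in c],np.float32)
    r=cv2.minAreaRect(w); print(name,np.round(r[0],1),np.round(r[1],1),round(r[2],1)); return c
b=hsv.astype(int)
mat=((b[...,0]<19)&(b[...,1]>85)).astype(np.uint8)*255
rect(mat,(300,210,352,266),4,"mat")
gray=((b[...,1]<60)).astype(np.uint8)*255
rect(gray,(375,160,415,245),12,"base(gray)")
rect((b[...,1]<50).astype(np.uint8)*255,(190,160,258,218),50,"stones")
# bin outline from colour/height: use point heights
P=pts(d,i);h=P[...,2].copy();h[d==0]=0
m=((cv2.medianBlur(h.astype(np.float32),5)>10)*255).astype(np.uint8); m[:150]=0;m[230:]=0;m[:,:180]=0;m[:,270:]=0
c=max(cv2.findContours(m,cv2.RETR_EXTERNAL,cv2.CHAIN_APPROX_NONE)[0],key=cv2.contourArea)[:,0]
s=m>0; w=P[...,:2][s & (abs(h)<80)]
r=cv2.minAreaRect(w.astype(np.float32)); print("bin",r)
# stones 
s=(b[...,1]<50); s[:160]=0;s[218:]=0;s[:,:190]=0;s[:,258:]=0
n,l,st,ce=cv2.connectedComponentsWithStats(s.astype(np.uint8))
for k in range(1,n):
    if st[k,4]>50:
        q=P[l==k]; rr=cv2.minAreaRect(q[:,:2].astype(np.float32)); print(st[k],np.median(q,0).round(1),rr)
# holder high points: tab z>70
s=(h>70)&(h<120); s[:160]=0;s[245:]=0;s[:,:375]=0;s[:,:415]&=True;s[:,420:]=0
print("tab",np.median(P[s],0),s.sum())
E
```

```text
mat [432.1 -10.9] [ 99.4 100.7] 5.3
base(gray) [ 541.2 -209.9] [ 61.6 185.4] 87.0
stones [578.  224.6] [50.7 27.6] 12.8
bin ((576.4769287109375, 175.6509246826172), (157.30703735351562, 391.51629638671875), 3.283860445022583)
[237 178  13  19 175] [577.9 225.7  48.8] ((577.7839965820312, 224.18995666503906), (48.385799407958984, 27.601469039916992), 10.146611213684082)
[223 180  13  19 169] [571.3 262.1  51.4] ((554.1090698242188, 127.40025329589844), (312.27093505859375, 51.06500244140625), 82.7838363647461)
[211 183  11  17 115] [567.8 302.   46.1] ((565.3036499023438, 303.3573913574219), (47.0582389831543, 22.756805419921875), 9.217422485351562)
[196 185  12  18 125] [558.4 341.   49.1] ((557.541015625, 341.9124755859375), (49.41423034667969, 20.677032470703125), 10.886072158813477)
tab [ 583.78358308 -209.5579152    83.17090781] 58
```

```bash
cat >> h.py <<'E'
def ypose(ang,tilt=0,tdir=0):
    """tool down with tool y at world angle ang (deg); then tilted so tool -z leans to horizontal direction tdir+180 for slope rising along tdir"""
    a=np.radians(ang); y=np.array([np.cos(a),np.sin(a),0]); z=np.array([0,0,-1.]); x=np.cross(y,z)
    M=np.stack([x,y,z],1)
    if tilt:
        t=np.radians(tdir); ax=np.array([-np.sin(t),np.cos(t),0])  # rotate about slope-y by -tilt raises x
        M=R.from_rotvec(-np.radians(tilt)*ax).as_matrix()@M
    return R.from_matrix(M)
def plan(s,pos,rot):
    R0=R.from_quat(s["eef_rot"]); dp=R0.inv().apply(np.array(pos)-s["ee_pos"]); rv=(R0.inv()*rot).as_rotvec()
    n=int(np.ceil(max(abs(dp).max()/120,1e-9)))
    print("dp total",(dp/120).round(4),"ang",(rv/2/np.pi).round(4),"calls>=",n,"rows",np.linalg.norm(dp)/50,np.degrees(np.linalg.norm(rv))/8.59)
E
python3 - <<'E'
from cell import robot
from h import *
s=robot.sense(); plan(s,(578,225,215),ypose(11)); print(ypose(11,15,11).as_matrix().round(3))
E
```

```text
dp total [-3.5417 -1.2304  0.1315] ang [-2.000e-04  1.000e-04  1.487e-01] calls>= 4 rows 9.003946385098953 6.229943429911303
[[-0.191  0.948  0.254]
 [ 0.982  0.184  0.049]
 [ 0.     0.259 -0.966]]
```

Call:
step_arm([
  {"dp": [-0.885, -0.308, 0.033], "angular": [0, 0, 0]},
  {"dp": [-0.885, -0.308, 0.033], "angular": [0, 0, 0]},
  {"dp": [-0.885, -0.308, 0.033], "angular": [0, 0, 0]},
])

```text
clock: 0.45
ee_pos: [340.4, 459.4, 226.8]
eef_rot: [0.222, 0.975, -0.001, 0.0]
wrist_force: [-0.1, 0.0, -0.5]
finger_gap: 85.5
```

Call:
step_arm([
  {"dp": [-0.885, -0.308, 0.033], "angular": [0, 0, 0]},
  {"dp": [-0.885, -0.308, 0.033], "angular": [0, 0, 0]},
  {"dp": [-0.885, -0.308, 0.033], "angular": [0, 0, 0]},
])

```text
clock: 0.75
ee_pos: [420.8, 380.7, 223.1]
eef_rot: [0.222, 0.975, -0.001, 0.001]
wrist_force: [-0.3, 0.5, 0.2]
finger_gap: 85.4
```

Call:
step_arm([
  {"dp": [-0.885, -0.308, 0.033], "angular": [0, 0, 0]},
  {"dp": [-0.885, -0.308, 0.033], "angular": [0, 0, 0]},
  {"dp": [-0.885, -0.308, 0.033], "angular": [0, 0, 0]},
])

```text
clock: 1.05
ee_pos: [500.9, 302.0, 219.2]
eef_rot: [0.222, 0.975, -0.0, 0.001]
wrist_force: [-0.1, 1.2, -0.3]
finger_gap: 85.5
```

Call:
step_arm([
  {"dp": [-0.885, -0.308, 0.033], "angular": [0, 0, 0.149]},
  {"dp": [-0.885, -0.308, 0.033], "angular": [0, 0, 0.149]},
  {"dp": [-0.885, -0.308, 0.033], "angular": [0, 0, 0.149]},
  {"dp": [-0.885, -0.308, 0.033], "angular": [0, 0, 0.149]},
  {"dp": [-0.885, -0.308, 0.033], "angular": [0, 0, 0.149]},
  {"dp": [-0.885, -0.308, 0.033], "angular": [0, 0, 0.149]},
  {"dp": [-0.885, -0.308, 0.033], "angular": [0, 0, 0.149]},
  {"dp": [-0.885, -0.308, 0.033], "angular": [0, 0, 0.149]},
  {"dp": [-0.885, -0.308, 0.033], "angular": [0, 0, 0.149]},
])

```text
clock: 1.95
ee_pos: [577.5, 226.2, 215.3]
eef_rot: [0.636, 0.772, -0.0, -0.0]
wrist_force: [0.1, -0.1, 0.7]
finger_gap: 85.7
```

```bash
python3 - <<'E'
from cell import robot,imaging
from h import *
import pickle
s=robot.sense(); print(s["clock"],s["ee_pos"],s["eef_rot"])
i=imaging.camera_info("wrist"); p,d=imaging.grab_frame("wrist"); pickle.dump((p,d,i,s),open("pics/w1.pkl","wb")); cv2.imwrite("pics/w1.png",p)
E
```

```text
1.95 [577.5162443  226.19902547 215.28705982] [ 6.36215303e-01  7.71511488e-01 -1.12239911e-04 -3.16036788e-04]
```

View pics/w1.png

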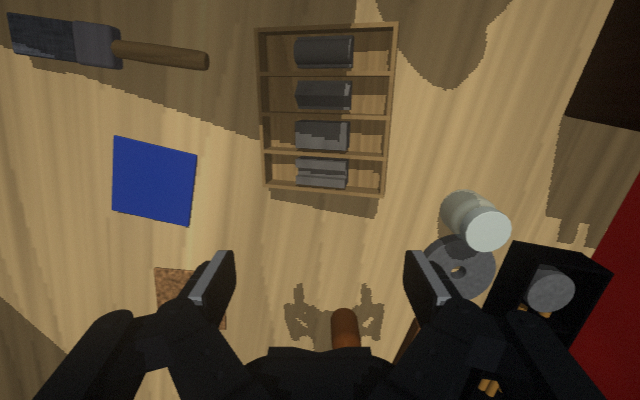

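```bash
python3 - <<'E'
import cv2
p=cv2.imread("pics/w1.png"); cv2.imwrite("pics/w1z.png",cv2.resize(p[15:205,240:410],None,fx=3.1,fy=3.1,interpolation=cv2.INTER_CUBIC))
E
```

```text
(no output)
```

View pics/w1z.png

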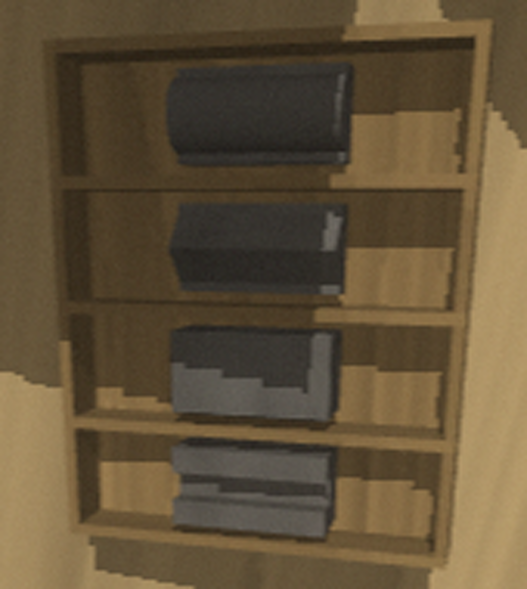

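```bash
python3 - <<'E'
from h import *
import pickle
p,d,i,s=pickle.load(open("pics/w1.pkl","rb"))
print(i["cam_to_world"][:3,3])
hsv=cv2.cvtColor(p,cv2.COLOR_BGR2HSV)
# stone corners in zoom (top faces): full coords
T=i["cam_to_world"];o=T[:3,3];f,cx,cy=K(i)
P=pts(d,i)
m=(hsv[...,1]<70).astype(np.uint8)*255
m[:155]=0;m[190:]=0;m[:,:285]=0;m[:,360:]=0
n,l,st,ce=cv2.connectedComponentsWithStats(m)
k=1+np.argmax(st[1:,4]); print(st[k],ce[k])
q=P[l==k]; print("median",np.median(q,0))
# two-sided ridge tops: rotated rect on plane estimate
yaw=np.radians(11)
for it in range(3):
    nrm=np.array([-np.sin(np.radians(15))*np.cos(yaw),-np.sin(np.radians(15))*np.sin(yaw),np.cos(np.radians(15))])
    ex=np.array([np.cos(yaw)*np.cos(np.radians(15)),np.sin(yaw)*np.cos(np.radians(15)),np.sin(np.radians(15))]); ey=np.cross(nrm,ex)
    hh=q@nrm; h0=np.percentile(hh,75)
    c=max(cv2.findContours((l==k).astype(np.uint8),cv2.RETR_EXTERNAL,cv2.CHAIN_APPROX_NONE)[0],key=cv2.contourArea)[:,0]
    rr=np.stack([(c[:,0]-cx)/f,(c[:,1]-cy)/f,np.ones(len(c))],1)@T[:3,:3].T
    W=o+rr*((h0-o@nrm)/(rr@nrm))[:,None]
    uv=np.stack([W@ex,W@ey],1).astype(np.float32)
    r=cv2.minAreaRect(uv); cen=ex*r[0][0]+ey*r[0][1]+nrm*h0
    a=r[2] if r[1][0]>r[1][1] else r[2]-90
    print("h0",h0,"rect",r,"centre top",cen,"yaw corr",a); yaw+=np.radians(a)*1.0
print(np.degrees(yaw))
# percentiles of height
print(np.percentile(hh,[5,25,50,75,95]))
E
```

```text
[561.47543717 308.43432968 357.39451106]
[ 295  156   53   32 1454] [321.803989   171.37276479]
median [580.36743433 226.32921135  48.06461079]
h0 -109.03239850683387 rect ((604.1072998046875, 112.6541976928711), (31.923810958862305, 57.589576721191406), 89.46212005615234) centre top [579.00763691 227.3103954   51.03726485] yaw corr -0.5378799438476562
h0 -108.76739266581967 rect ((603.0531616210938, 118.38975524902344), (31.90367317199707, 57.602317810058594), 89.9818115234375) centre top [579.00579723 227.30772129  51.0204098 ] yaw corr -0.0181884765625
h0 -108.75798654629583 rect ((603.0166625976562, 118.58358764648438), (31.902971267700195, 57.602752685546875), 89.99938201904297) centre top [579.00572457 227.30769411  51.02004877] yaw corr -0.00061798095703125
10.44331359863281
[-119.47590208 -116.38821403 -109.63482379 -108.75798655 -107.89947609]
```

```bash
cat >> h.py <<'E'
t15=np.radians(15); byaw=np.radians(10.5)
BN=np.array([-np.sin(t15)*np.cos(byaw),-np.sin(t15)*np.sin(byaw),np.cos(t15)])
STOP=np.array([579,226.7,51.0]); SU=STOP-22*BN
E
python3 - <<'E'
from cell import robot
from h import *
s=robot.sense(); print(SU,BN); plan(s,SU+70*BN,ypose(10.5,15,10.5))
E
```

```text
[584.59867212 227.73765254  29.74963182] [-0.2544851  -0.04716602  0.96592583]
dp total [ 0.004  -0.0906  0.9831] ang [-0.0417 -0.0002  0.0013] calls>= 1 rows 2.369506755195432 1.7501501420836834
```

Call:
step_arm([
  {"dp": [0.004, -0.091, 0.6], "angular": [-0.042, 0, 0.001]},
  {"dp": [0.004, -0.091, 0.983], "angular": [-0.042, 0, 0.001]},
  {"dp": [0.004, -0.091, 0.983], "angular": [-0.042, 0, 0.001]},
  {"dp": [0.004, -0.091, 0.983], "angular": [-0.042, 0, 0.001]},
  {"dp": [0.004, -0.091, 0.983], "angular": [-0.042, 0, 0.001]},
  {"dp": [0.004, -0.091, 0.983], "angular": [-0.042, 0, 0.001]},
], gripper=88, newtons=30)

```text
clock: 2.6
ee_pos: [571.1, 224.9, 100.4]
eef_rot: [0.634, 0.762, 0.103, 0.085]
wrist_force: [0.6, 0.4, 1.1]
finger_gap: 75.2
```

```bash
python3 - <<'E'
from cell import robot,imaging
from h import *
import pickle
s=robot.sense(); print(s["clock"],s["ee_pos"],s["finger_gap"]); plan(s,SU+0.5*BN,ypose(10.5,15,10.5))
i=imaging.camera_info("wrist"); p,d=imaging.grab_frame("wrist"); pickle.dump((p,d,i,s),open("pics/w2.pkl","wb")); cv2.imwrite("pics/w2.png",p)
E
```

```text
2.6 [571.11204199 224.86102782 100.44538788] 75.15274438818084
dp total [ 0.0024 -0.0454  0.5943] ang [ 0.001  -0.0002  0.    ] calls>= 1 rows 1.43058720886867 0.04463552340922846
```

View pics/w2.png

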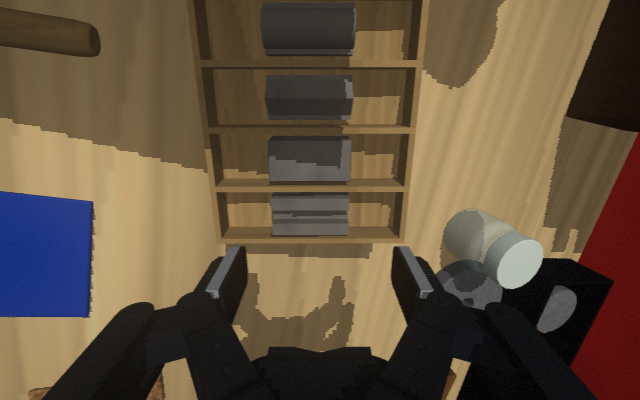

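```bash
python3 - <<'E'
from cell import robot
from h import *
import pickle
p,d,i,s=pickle.load(open("pics/w2.pkl","rb"))
s2=robot.sense(); print(s2["clock"],s2["ee_pos"]); plan(s2,SU+0.5*BN,ypose(10.5,15,10.5))
hsv=cv2.cvtColor(p,cv2.COLOR_BGR2HSV)
T=i["cam_to_world"];o=T[:3,3];f,cx,cy=K(i)
m=(hsv[...,1]<70).astype(np.uint8)*255
m[:190]=0;m[240:]=0;m[:,:262]=0;m[:,360:]=0
n,l,st,ce=cv2.connectedComponentsWithStats(m)
k=1+np.argmax(st[1:,4]); print(st[k],ce[k])
ex=np.array([np.cos(byaw)*np.cos(t15),np.sin(byaw)*np.cos(t15),np.sin(t15)]); ey=np.cross(BN,ex)
c=cv2.findContours((l==k).astype(np.uint8),cv2.RETR_EXTERNAL,cv2.CHAIN_APPROX_NONE)[0][0][:,0]
rr=np.stack([(c[:,0]-cx)/f,(c[:,1]-cy)/f,np.ones(len(c))],1)@T[:3,:3].T
q=pts(d,i)[l==k]@BN; print(np.percentile(q,[50,75,95])-STOP@BN)
W=o+rr*((STOP@BN-o@BN)/(rr@BN))[:,None]-STOP
uv=np.stack([W@ex,W@ey],1).astype(np.float32); r=cv2.minAreaRect(uv); print(r)
print(uv.min(0),uv.max(0))
for ray_v in range(196,240,3): print(ray_v,p[ray_v,300].tolist(), end=';')
E
```

```text
2.65 [571.57479103 224.91849761 100.7969524 ]
dp total [ 0.0025 -0.0507  0.5961] ang [ 0.0012 -0.0002 -0.    ] calls>= 1 rows 1.4357530540986088 0.052704678268923534
[ 270  192   80   43 3262] [309.97639485 213.09503372]
[-0.51597994  0.21035233  0.90582753]
((-1.4670600891113281, 0.9041452407836914), (32.10222625732422, 55.00867462158203), 89.86109924316406)
[-28.95381  -15.212044] [26.010597 16.97094 ]
196 [65, 70, 73];199 [89, 95, 99];202 [87, 97, 99];205 [89, 97, 102];208 [91, 98, 102];211 [54, 62, 64];214 [54, 62, 64];217 [92, 98, 104];220 [68, 74, 79];223 [80, 85, 91];226 [92, 99, 104];229 [87, 97, 102];232 [93, 102, 106];235 [40, 57, 69];238 [61, 96, 121];
```

```bash
cat >> h.py <<'E'
EX=np.array([np.cos(byaw)*np.cos(t15),np.sin(byaw)*np.cos(t15),np.sin(t15)]); EY=np.cross(BN,EX)
SU=SU-1.3*EX-0.7*EY
E
python3 - <<'E'
from cell import robot
from h import *
s=robot.sense(); plan(s,SU+35*BN,ypose(10.5,15,10.5))
E
```

```text
dp total [-0.0029 -0.0593  0.3085] ang [ 0.0012 -0.0002 -0.    ] calls>= 1 rows 0.7539512979303363 0.052704678268923534
```

Call:
step_arm([
  {"dp": [-0.003, -0.059, 0.1], "angular": [0.001, 0, 0]},
  {"dp": [-0.003, -0.059, 0.2], "angular": [0.001, 0, 0]},
  {"dp": [-0.003, -0.059, 0.3], "angular": [0.001, 0, 0]},
  {"dp": [-0.003, -0.059, 0.308], "angular": [0.001, 0, 0]},
  {"dp": [-0.003, -0.059, 0.308], "angular": [0.001, 0, 0]},
])

```text
clock: 3.15
ee_pos: [569.7, 223.8, 58.9]
eef_rot: [0.634, 0.763, 0.098, 0.081]
wrist_force: [-0.2, -0.6, 0.6]
finger_gap: 75.3
```

```bash
python3 - <<'E'
from cell import robot,imaging
from h import *
s=robot.sense(); plan(s,SU+35*BN,ypose(10.5,15,10.5))
p,d=imaging.grab_frame("wrist"); cv2.imwrite("pics/w3.png",p)
s=robot.sense(); plan(s,SU+.5*BN,ypose(10.5,15,10.5))
E
```

```text
dp total [ 0.0041  0.0502 -0.0238] ang [-0.001  -0.0001 -0.    ] calls>= 1 rows 0.13368844751460818 0.040385431434827326
dp total [0.0034 0.0487 0.2674] ang [-0.0008 -0.0001  0.    ] calls>= 1 rows 0.6524422839063285 0.03475198829604008
```

View pics/w3.png

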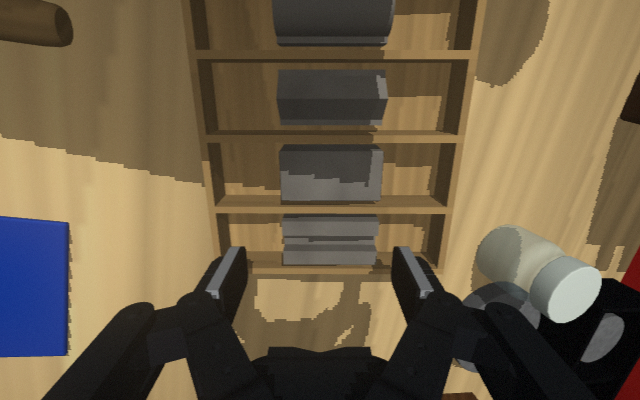

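Call:
step_arm([
  {"dp": [0, 0.049, 0]},
  {"dp": [0, 0.049, 0]},
  {"dp": [0, 0.049, 0]},
  {"dp": [0, 0.049, 0]},
  {"dp": [0, 0.049, 0]},
  {"dp": [0, 0.049, 0]},
])

```text
invalid input at $.motion[0]: expected keys dp, angular
```

```bash
python3 - <<'E'
from cell import robot,imaging
from h import *
s=robot.sense(); plan(s,SU+35*BN,ypose(10.5,15,10.5));print(s["qvel"].round(3),s["ee_pos"])
E
```

```text
dp total [ 0.0036  0.0472 -0.0201] ang [-0.0008 -0.0001  0.    ] calls>= 1 rows 0.12340704384505258 0.03475198829604008
[ 0.002 -0.015 -0.002  0.001  0.001  0.001] [569.87781149 223.85405814  59.45379951]
```

Call:
step_arm([
  {"dp": [0, 0, 0]},
  {"dp": [0, 0, 0]},
  {"dp": [0, 0, 0]},
])

```text
invalid input at $.motion[0]: expected keys dp, angular
```

```bash
python3 - <<'E'
from cell import robot,imaging
from h import *
s=robot.sense(); plan(s,SU+35*BN,ypose(10.5,15,10.5));print(s["qvel"].round(3),s["ee_pos"])
E
```

```text
dp total [ 0.0036  0.0472 -0.0201] ang [-0.0008 -0.0001  0.    ] calls>= 1 rows 0.12340704384505258 0.03475198829604008
[ 0.002 -0.015 -0.002  0.001  0.001  0.001] [569.87781149 223.85405814  59.45379951]
```

Call:
step_arm([
  {"dp": [0, 0.047, 0], "angular": [0, 0, 0]},
  {"dp": [0, 0.047, 0], "angular": [0, 0, 0]},
  {"dp": [0, 0.047, 0], "angular": [0, 0, 0]},
  {"dp": [0, 0.047, 0], "angular": [0, 0, 0]},
  {"dp": [0, 0.047, 0], "angular": [0, 0, 0]},
])

```text
clock: 3.7
ee_pos: [575.3, 224.9, 61.5]
eef_rot: [0.634, 0.763, 0.099, 0.082]
wrist_force: [-0.1, 0.4, 0.9]
finger_gap: 75.2
```

```bash
python3 - <<'E'
from cell import robot,imaging
from h import *
s=robot.sense(); plan(s,SU+35*BN,ypose(10.5,15,10.5));print(s["qvel"].round(3),s["ee_pos"],s["clock"])
E
```

```text
dp total [ 0.0032 -0.0014 -0.0151] ang [-0.0007 -0.0001  0.    ] calls>= 1 rows 0.037223630580918064 0.02870805574368354
[-0.     0.002 -0.001  0.001  0.     0.   ] [575.26261074 224.91161508  61.50661341] 3.7
```

Call:
step_arm([
  {"dp": [0, 0, 0], "angular": [0, 0, 0]},
  {"dp": [0, 0, 0], "angular": [0, 0, 0]},
  {"dp": [0, 0, 0], "angular": [0, 0, 0]},
])

```text
clock: 4.0
ee_pos: [575.3, 224.9, 61.4]
eef_rot: [0.634, 0.763, 0.099, 0.082]
wrist_force: [0.5, 0.5, 0.8]
finger_gap: 75.1
```

```bash
python3 - <<'E'
from cell import robot,imaging
from h import *
s=robot.sense(); plan(s,SU+35*BN,ypose(10.5,15,10.5));print(s["qvel"].round(3),s["ee_pos"],s["clock"])
E
```

```text
dp total [ 0.0032 -0.0015 -0.0162] ang [-0.0007 -0.0001  0.    ] calls>= 1 rows 0.039791569343744004 0.029250694509806444
[-0.     0.    -0.001 -0.     0.001  0.   ] [575.31450724 224.91392925  61.38748676] 4.0
```

Call:
step_arm([
  {"dp": [0.003, -0.001, 0.06], "angular": [0, 0, 0]},
  {"dp": [0.003, -0.001, 0.12], "angular": [0, 0, 0]},
  {"dp": [0.003, -0.001, 0.18], "angular": [0, 0, 0]},
  {"dp": [0.003, -0.001, 0.22], "angular": [0, 0, 0]},
  {"dp": [0.003, -0.001, 0.25], "angular": [0, 0, 0]},
  {"dp": [0.003, -0.001, 0.268], "angular": [0, 0, 0]},
  {"dp": [0.003, -0.001, 0.268], "angular": [0, 0, 0]},
  {"dp": [0.003, -0.001, 0.268], "angular": [0, 0, 0]},
  {"dp": [0.003, -0.001, 0.268], "angular": [0, 0, 0]},
])

```text
clock: 4.9
ee_pos: [583.4, 226.8, 30.5]
eef_rot: [0.634, 0.763, 0.099, 0.082]
wrist_force: [-0.2, 0.4, -0.1]
finger_gap: 75.2
```

```bash
python3 - <<'E'
from cell import robot,imaging
from h import *
s=robot.sense(); plan(s,SU+0.5*BN,ypose(10.5,15,10.5));print(s["qvel"].round(3),s["ee_pos"],s["clock"],s["wrist_force"])
p,d=imaging.grab_frame("wrist"); cv2.imwrite("pics/w4.png",p)
E
```

```text
dp total [-0.0002 -0.0015  0.0051] ang [-0.0006 -0.0001  0.    ] calls>= 1 rows 0.012832356726040797 0.026151411902800563
[ 0.    -0.002  0.001 -0.001  0.001 -0.   ] [583.37700606 226.8283141   30.53685551] 4.9 [-0.18285276  0.37932863 -0.05659165]
```

View pics/w4.png

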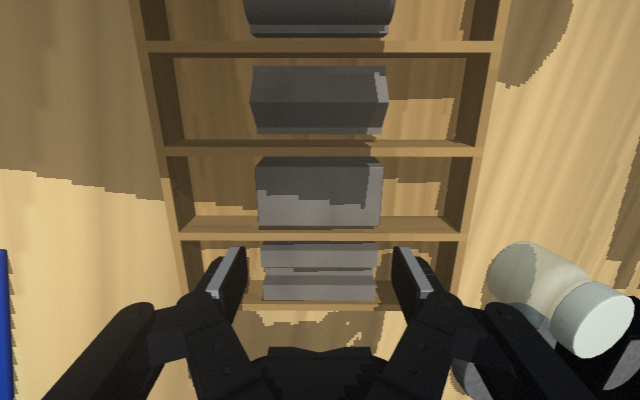

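Fingers are in the lane on either end of the stone (pads at u≈240 and 398, stone 262–378). Closing.

Call:
step_arm([
  {"dp": [0, 0, 0], "angular": [0, 0, 0]},
  {"dp": [0, 0, 0], "angular": [0, 0, 0]},
  {"dp": [0, 0, 0], "angular": [0, 0, 0]},
  {"dp": [0, 0, 0], "angular": [0, 0, 0]},
  {"dp": [0, 0, 0], "angular": [0, 0, 0]},
  {"dp": [0, 0, 0], "angular": [0, 0, 0]},
  {"dp": [0, 0, 0], "angular": [0, 0, 0]},
  {"dp": [0, 0, 0], "angular": [0, 0, 0]},
], gripper=45, newtons=35)

```text
clock: 5.75
ee_pos: [583.2, 226.8, 30.7]
eef_rot: [0.634, 0.763, 0.099, 0.082]
wrist_force: [-2.6, -1.2, 5.2]
finger_gap: 54.2
```

Call:
step_arm([
  {"dp": [0, 0, -0.1], "angular": [0, 0, 0]},
  {"dp": [0, 0, -0.2], "angular": [0, 0, 0]},
  {"dp": [0, 0, -0.4], "angular": [0, 0, 0]},
  {"dp": [0, 0, -0.6], "angular": [0, 0, 0]},
  {"dp": [0, 0, -0.8], "angular": [0, 0, 0]},
  {"dp": [0, 0, -0.8], "angular": [0, 0, 0]},
  {"dp": [0, 0, -0.8], "angular": [0, 0, 0]},
])

```text
clock: 6.45
ee_pos: [559.5, 222.4, 124.2]
eef_rot: [0.634, 0.762, 0.1, 0.082]
wrist_force: [-0.2, 0.1, -0.7]
finger_gap: 54.2
```

```bash
python3 - <<'E'
from cell import robot,imaging
from h import *
s=robot.sense(); print(s["ee_pos"],s["clock"],s["wrist_force"],s["finger_gap"])
p,d=imaging.grab_frame("wrist"); cv2.imwrite("pics/w5.png",p)
E
```

```text
[559.47965401 222.39308271 124.21618781] 6.45 [-0.22141626  0.06112738 -0.72321947] 54.217873770135554
```

View pics/w5.png

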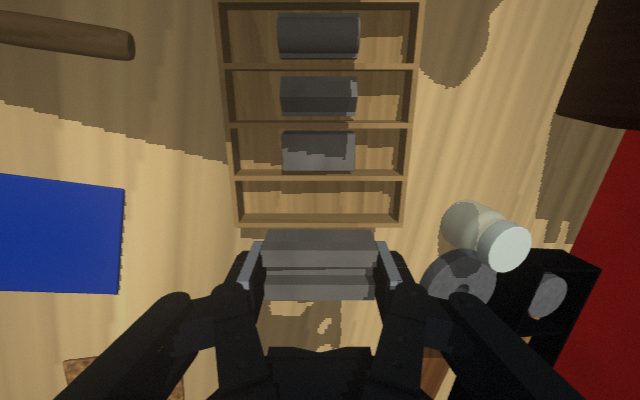

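```bash
python3 - <<'E'
from cell import robot
from h import *
s=robot.sense(); plan(s,(540,190,140),ypose(5.3))
E
```

```text
dp total [-0.235  -0.1625 -0.1874] ang [ 0.041  -0.002   0.0144] calls>= 1 rows 0.8199886769861366 1.8232136862224186
```

Call:
step_arm([
  {"dp": [-0.06, -0.04, -0.047], "angular": [0.01, 0, 0.004]},
  {"dp": [-0.12, -0.08, -0.094], "angular": [0.02, 0, 0.008]},
  {"dp": [-0.18, -0.12, -0.14], "angular": [0.03, -0.001, 0.012]},
  {"dp": [-0.235, -0.163, -0.187], "angular": [0.041, -0.002, 0.0144]},
  {"dp": [-0.235, -0.163, -0.187], "angular": [0.041, -0.002, 0.0144]},
  {"dp": [-0.235, -0.163, -0.187], "angular": [0.041, -0.002, 0.0144]},
  {"dp": [-0.235, -0.163, -0.187], "angular": [0.041, -0.002, 0.0144]},
])

```text
clock: 7.2
ee_pos: [539.2, 190.1, 138.8]
eef_rot: [0.673, 0.739, -0.0, -0.0]
wrist_force: [-0.5, -1.5, -0.4]
finger_gap: 54.1
```

```bash
python3 - <<'E'
from cell import robot
from h import *
s=robot.sense(); plan(s,(432,-11,110),ypose(5.3))
E
```

```text
dp total [-1.5856 -1.0447  0.241 ] ang [-0.0002  0.      0.0001] calls>= 2 rows 4.593739350437598 0.007983667628597094
```

Call:
step_arm([
  {"dp": [-0.2, -0.13, 0], "angular": [0, 0, 0]},
  {"dp": [-0.4, -0.26, 0], "angular": [0, 0, 0]},
  {"dp": [-0.6, -0.39, 0], "angular": [0, 0, 0]},
  {"dp": [-0.8, -0.52, 0], "angular": [0, 0, 0]},
])

```text
clock: 7.6
ee_pos: [485.4, 88.2, 139.4]
eef_rot: [0.673, 0.739, -0.0, -0.0]
wrist_force: [1.0, -0.3, -1.1]
finger_gap: 54.3
```

Call:
step_arm([
  {"dp": [-0.2, -0.13, 0.03], "angular": [0, 0, 0]},
  {"dp": [-0.4, -0.26, 0.08], "angular": [0, 0, 0]},
  {"dp": [-0.6, -0.39, 0.16], "angular": [0, 0, 0]},
  {"dp": [-0.78, -0.52, 0.24], "angular": [0, 0, 0]},
  {"dp": [-0.786, -0.525, 0.24], "angular": [0, 0, 0]},
  {"dp": [-0.786, -0.525, 0.24], "angular": [0, 0, 0]},
  {"dp": [-0.786, -0.525, 0.24], "angular": [0, 0, 0]},
  {"dp": [-0.786, -0.525, 0.24], "angular": [0, 0, 0]},
])

```text
clock: 8.4
ee_pos: [433.8, -10.4, 111.4]
eef_rot: [0.673, 0.739, 0.0, 0.001]
wrist_force: [0.9, 0.2, -1.6]
finger_gap: 54.1
```

```bash
python3 - <<'E'
from cell import robot,imaging
from h import *
import pickle
s=robot.sense(); plan(s,(432,-11,20),ypose(5.3)); print(s["clock"],s["wrist_force"])
i=imaging.camera_info("wrist"); p,d=imaging.grab_frame("wrist"); pickle.dump((p,d,i,s),open("pics/w6.pkl","wb")); cv2.imwrite("pics/w6.png",p)
p,d=imaging.grab_frame("side"); cv2.imwrite("pics/s6.png",cv2.resize(p[120:300,180:420],None,fx=3,fy=3,interpolation=cv2.INTER_CUBIC))
E
```

```text
dp total [-0.0032 -0.016   0.7619] ang [0.0002 0.0001 0.0002] calls>= 1 rows 1.8289938153301488 0.011527957853871125
8.4 [ 0.92788163  0.21199729 -1.57127761]
```

View pics/w6.png

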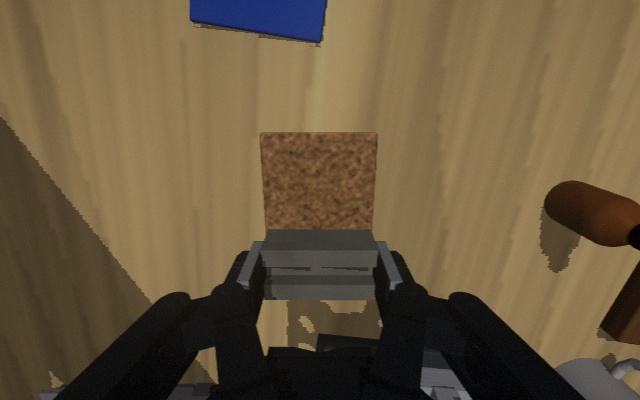

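View pics/s6.png

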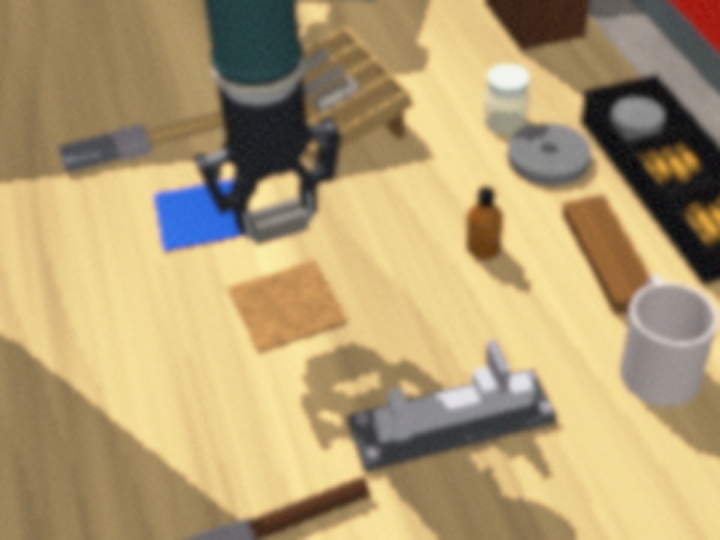

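```bash
python3 - <<'E'
from h import *
import pickle
p,d,i,s=pickle.load(open("pics/w6.pkl","rb"))
a=ray(261.5,133,i,4);b=ray(377.5,132.5,i,4);c=ray(374.5,229,i,4)
print(a,b,np.linalg.norm(a-b),np.degrees(np.arctan2(*(b-a)[1::-1])))
ux=(b-a)[:2]/np.linalg.norm((b-a)[:2]); uy=np.array([-ux[1],ux[0]])
print("centre",(a+b)[:2]/2-50*uy)
# stone bottom height: stone front lower edge? top plane of stone depth
P=pts(d,i); q=P[285:295,280:360].reshape(-1,3); print("stone top z",np.median(q,0), np.median(P[240:255,280:360].reshape(-1,3),0))
E
```

```text
[381.54816954  34.35204531   4.        ] [477.88750026  43.78787825   4.        ] 96.80031811436585 5.593920176041158
centre [434.59169953 -10.69192568]
stone top z [434.75366287 -19.09092537 132.19956954] [432.54501304   2.46385315 129.57298883]
```

Call:
step_arm([
  {"dp": [-0.003, -0.012, 0.15], "angular": [0, 0, 0]},
  {"dp": [-0.003, -0.012, 0.35], "angular": [0, 0, 0]},
  {"dp": [-0.003, -0.012, 0.55], "angular": [0, 0, 0]},
  {"dp": [-0.003, -0.012, 0.7], "angular": [0, 0, 0]},
  {"dp": [-0.003, -0.012, 0.79], "angular": [0, 0, 0]},
  {"dp": [-0.003, -0.012, 0.81], "angular": [0, 0, 0]},
  {"dp": [-0.003, -0.012, 0.81], "angular": [0, 0, 0]},
  {"dp": [-0.003, -0.012, 0.81], "angular": [0, 0, 0]},
])

```text
clock: 9.3
ee_pos: [432.1, -11.6, 14.5]
eef_rot: [0.674, 0.739, 0.0, 0.001]
wrist_force: [0.3, -0.1, -1.3]
finger_gap: 54.2
```

Call:
step_arm([
  {"dp": [0, 0, 0.01], "angular": [0, 0, 0]},
  {"dp": [0, 0, 0.02], "angular": [0, 0, 0]},
  {"dp": [0, 0, 0.03], "angular": [0, 0, 0]},
  {"dp": [0, 0, 0.035], "angular": [0, 0, 0]},
  {"dp": [0, 0, 0.035], "angular": [0, 0, 0]},
])

```text
clock: 9.8
ee_pos: [431.4, -11.6, 9.6]
eef_rot: [0.674, 0.739, -0.0, -0.0]
wrist_force: [-0.8, 0.2, -1.0]
finger_gap: 54.2
```

```bash
python3 - <<'E'
from cell import robot
s=robot.sense(); print(s["ee_pos"],s["clock"],s["wrist_force"],s["wrist_torque"],s["finger_gap"])
E
```

```text
[431.35823948 -11.60306486   9.61183942] 9.8 [-0.8109985   0.21916458 -1.03418702] [ 0.02280656  0.03665765 -0.01262338] 54.156479693379026
```

Call:
step_arm([
  {"dp": [0, 0, 0.006], "angular": [0, 0, 0]},
  {"dp": [0, 0, 0.012], "angular": [0, 0, 0]},
  {"dp": [0, 0, 0.018], "angular": [0, 0, 0]},
  {"dp": [0, 0, 0.018], "angular": [0, 0, 0]},
])

```text
clock: 10.2
ee_pos: [431.3, -11.6, 7.4]
eef_rot: [0.674, 0.739, -0.0, -0.0]
wrist_force: [-0.0, 0.1, -1.1]
finger_gap: 53.9
```

Call:
step_arm([
  {"dp": [0, 0, 0.006], "angular": [0, 0, 0]},
  {"dp": [0, 0, 0.012], "angular": [0, 0, 0]},
  {"dp": [0, 0, 0.012], "angular": [0, 0, 0]},
])

```text
clock: 10.5
ee_pos: [431.4, -11.6, 6.0]
eef_rot: [0.674, 0.739, -0.0, -0.0]
wrist_force: [0.4, 0.5, -0.7]
finger_gap: 54.2
```

Call:
step_arm([
  {"dp": [0, 0, 0.004], "angular": [0, 0, 0]},
  {"dp": [0, 0, 0.008], "angular": [0, 0, 0]},
  {"dp": [0, 0, 0.008], "angular": [0, 0, 0]},
])

```text
clock: 10.8
ee_pos: [431.4, -11.6, 5.0]
eef_rot: [0.674, 0.739, -0.0, -0.0]
wrist_force: [-0.2, 0.2, 0.4]
finger_gap: 54.1
```

Call:
step_arm([
  {"dp": [0, 0, 0.004], "angular": [0, 0, 0]},
  {"dp": [0, 0, 0.006], "angular": [0, 0, 0]},
  {"dp": [0, 0, 0.006], "angular": [0, 0, 0]},
])

```text
clock: 11.1
ee_pos: [431.5, -11.6, 4.7]
eef_rot: [0.674, 0.739, -0.0, 0.0]
wrist_force: [-0.8, -0.2, 7.0]
finger_gap: 54.1
```

Call:
step_arm([
  {"dp": [0, 0, 0], "angular": [0, 0, 0]},
  {"dp": [0, 0, 0], "angular": [0, 0, 0]},
  {"dp": [0, 0, 0], "angular": [0, 0, 0]},
  {"dp": [0, 0, 0], "angular": [0, 0, 0]},
  {"dp": [0, 0, 0], "angular": [0, 0, 0]},
  {"dp": [0, 0, 0], "angular": [0, 0, 0]},
], gripper=95)

```text
clock: 11.7
ee_pos: [431.4, -11.6, 4.3]
eef_rot: [0.674, 0.739, -0.0, -0.0]
wrist_force: [0.4, -0.8, -0.4]
finger_gap: 80.6
```

Call:
step_arm([
  {"dp": [0, 0, -0.1], "angular": [0, 0, 0]},
  {"dp": [0, 0, -0.3], "angular": [0, 0, 0]},
  {"dp": [0, 0, -0.6], "angular": [0, 0, 0]},
  {"dp": [0, 0, -0.9], "angular": [0, 0, 0]},
  {"dp": [0, 0, -0.9], "angular": [0, 0, 0]},
  {"dp": [0, 0, -0.9], "angular": [0, 0, 0]},
  {"dp": [0, 0, -0.9], "angular": [0, 0, 0]},
])

```text
clock: 12.4
ee_pos: [430.6, -11.4, 111.6]
eef_rot: [0.674, 0.739, -0.001, -0.001]
wrist_force: [0.6, -0.5, 0.4]
finger_gap: 81.3
```

```bash
python3 - <<'E'
from cell import robot,imaging
from h import *
import pickle
s=robot.sense(); print(s["ee_pos"],s["clock"],s["wrist_force"],s["finger_gap"])
i=imaging.camera_info("wrist"); p,d=imaging.grab_frame("wrist"); pickle.dump((p,d,i,s),open("pics/w7.pkl","wb")); cv2.imwrite("pics/w7.png",p)
E
```

```text
[430.5564558  -11.39943115 111.60158494] 12.4 [ 0.58430975 -0.4834724   0.36654216] 81.31157297554353
```

View pics/w7.png

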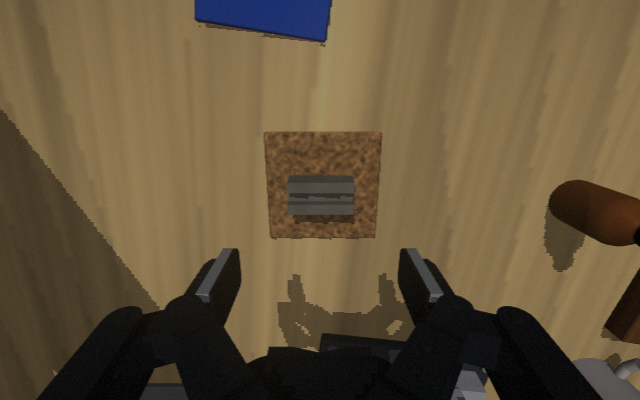

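```bash
cat >> h.py <<'E'
def toprect(p,d,i,box,z,sat=60,show=True):
    hsv=cv2.cvtColor(p,cv2.COLOR_BGR2HSV); m=(hsv[...,1]<sat).astype(np.uint8); x0,y0,x1,y1=box
    k=np.zeros_like(m);k[y0:y1,x0:x1]=m[y0:y1,x0:x1]
    n,l,st,ce=cv2.connectedComponentsWithStats(k); j=1+np.argmax(st[1:,4])
    c=cv2.findContours((l==j).astype(np.uint8),cv2.RETR_EXTERNAL,cv2.CHAIN_APPROX_NONE)[0][0][:,0]
    w=np.array([ray(u,v,i,z)[:2] for u,v in c],np.float32); return cv2.minAreaRect(w),st[j],w
E
python3 - <<'E'
from h import *
import pickle
p,d,i,s=pickle.load(open("pics/w7.pkl","rb"))
hsv=cv2.cvtColor(p,cv2.COLOR_BGR2HSV)
print([ (v,hsv[v,310].tolist()) for v in range(170,228,2)])
r,st,w=toprect(p,d,i,(280,165,365,218),26,70); print(r,st)
P=pts(d,i); print(np.median(P[205:212,295:350].reshape(-1,3),0))
cv2.imwrite("pics/w7z.png",cv2.resize(p[160:230,270:375],None,fx=6,fy=6,interpolation=cv2.INTER_NEAREST))
E
```

```text
[(170, [15, 143, 93]), (172, [15, 144, 90]), (174, [16, 144, 87]), (176, [16, 53, 63]), (178, [11, 46, 61]), (180, [11, 45, 63]), (182, [15, 40, 63]), (184, [23, 39, 78]), (186, [18, 38, 80]), (188, [15, 32, 79]), (190, [14, 40, 83]), (192, [13, 38, 80]), (194, [15, 41, 50]), (196, [16, 36, 79]), (198, [18, 32, 80]), (200, [23, 39, 78]), (202, [16, 46, 61]), (204, [12, 38, 68]), (206, [23, 38, 80]), (208, [20, 38, 81]), (210, [15, 32, 80]), (212, [20, 38, 81]), (214, [17, 65, 74]), (216, [16, 135, 49]), (218, [17, 140, 51]), (220, [16, 149, 60]), (222, [15, 144, 101]), (224, [17, 146, 96]), (226, [15, 141, 103])]
((431.4348449707031, -9.357490539550781), (54.520103454589844, 32.99326705932617), 5.315303802490234) [ 287  176   68   39 2537]
[433.60590882 -20.48668899  25.36780909]
```

View pics/w7z.png

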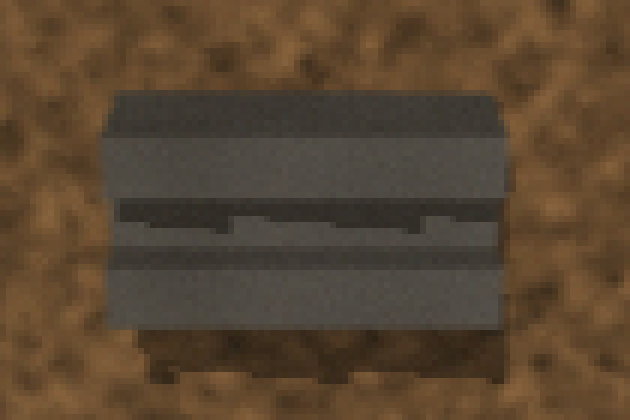

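```bash
python3 - <<'E'
from cell import robot
from h import *
import pickle
p,d,i,s=pickle.load(open("pics/w7.pkl","rb"))
cs=[ray(u,v,i,26)[:2] for u,v in [(286.8,183),(354.7,183),(353.7,214.7),(287.7,214.7)]]
print(np.round(cs,1),np.mean(cs,0)); 
for a,b in [(0,1),(3,2)]: e=cs[b]-cs[a]; print(np.linalg.norm(e),np.degrees(np.arctan2(e[1],e[0])))
print(np.linalg.norm(cs[0]-cs[3]))
s=robot.sense(); plan(s,(480,-210,200),ypose(-93))
E
```

```text
[[403.4  -1.3]
 [457.9   3.8]
 [460.7 -23.8]
 [405.8 -29. ]] [431.94351308 -12.57015338]
54.71205567338909 5.316866350506172
55.19827457969426 5.324431758214523
27.77020406588451
dp total [-1.6859  0.2578 -0.7407] ang [-0.0004  0.0003  0.273 ] calls>= 2 rows 4.462566231554408 11.443119944062897
```

Call:
step_arm([
  {"dp": [-0.2, 0, -0.2], "angular": [0, 0, 0]},
  {"dp": [-0.5, 0.1, -0.4], "angular": [0, 0, 0]},
  {"dp": [-0.8, 0.12, -0.4], "angular": [0, 0, 0]},
  {"dp": [-0.85, 0.13, -0.4], "angular": [0, 0, 0]},
])

```text
clock: 12.85
ee_pos: [457.8, -115.0, 160.1]
eef_rot: [0.674, 0.738, -0.0, 0.001]
wrist_force: [-0.1, -0.7, -0.8]
finger_gap: 81.2
```

Call:
step_arm([
  {"dp": [-0.3, 0.128, -0.34], "angular": [0, 0, 0.273]},
  {"dp": [-0.6, 0.128, -0.34], "angular": [0, 0, 0.273]},
  {"dp": [-0.836, 0.128, -0.34], "angular": [0, 0, 0.273]},
  {"dp": [-0.836, 0.128, -0.34], "angular": [0, 0, 0.273]},
  {"dp": [-0.836, 0.128, -0.34], "angular": [0, 0, 0.273]},
  {"dp": [-0.836, 0.128, -0.34], "angular": [0, 0, 0.273]},
  {"dp": [-0.836, 0.128, -0.34], "angular": [0, 0, 0.273]},
  {"dp": [-0.836, 0.128, -0.34], "angular": [0, 0, 0.273]},
  {"dp": [-0.836, 0.128, -0.34], "angular": [0, 0, 0.273]},
  {"dp": [-0.836, 0.128, -0.34], "angular": [0, 0, 0.273]},
])

```text
clock: 13.85
ee_pos: [479.9, -208.9, 199.2]
eef_rot: [0.997, 0.078, -0.002, -0.001]
wrist_force: [-0.1, 0.7, 0.6]
finger_gap: 80.5
```

```bash
python3 - <<'E'
from cell import robot
from h import *
s=robot.sense(); plan(s,(480,-210,200),ypose(-93)); print(s["joint_positions"].round(2))
E
```

```text
dp total [-0.0002  0.0089 -0.007 ] ang [-0.0004  0.0006  0.0333] calls>= 1 rows 0.027133818155642652 1.3977450897498849
[-0.54  0.28  1.71 -0.    1.15  0.87]
```

Call:
step_arm([
  {"dp": [0, 0, 0], "angular": [0, 0, 0.033]},
  {"dp": [0, 0, 0], "angular": [0, 0, 0.033]},
  {"dp": [0, 0, 0], "angular": [0, 0, 0.033]},
  {"dp": [0, 0, 0], "angular": [0, 0, 0.033]},
  {"dp": [0, 0, 0], "angular": [0, 0, 0.033]},
])

```text
clock: 14.35
ee_pos: [480.6, -209.7, 200.5]
eef_rot: [1.0, -0.021, -0.001, -0.0]
wrist_force: [-0.3, 0.2, 1.0]
finger_gap: 81.2
```

```bash
python3 - <<'E'
from cell import robot,imaging
from h import *
import pickle
s=robot.sense(); print(s["ee_pos"],s["eef_rot"],s["clock"],s["joint_positions"].round(2))
i=imaging.camera_info("wrist"); p,d=imaging.grab_frame("wrist"); pickle.dump((p,d,i,s),open("pics/w8.pkl","wb")); cv2.imwrite("pics/w8.png",p)
E
```

```text
[ 480.61314248 -209.72558622  200.45818303] [ 9.99772024e-01 -2.13347968e-02 -7.79338528e-04 -3.44022872e-04] 14.35 [-0.54  0.28  1.71 -0.    1.15  1.07]
```

View pics/w8.png

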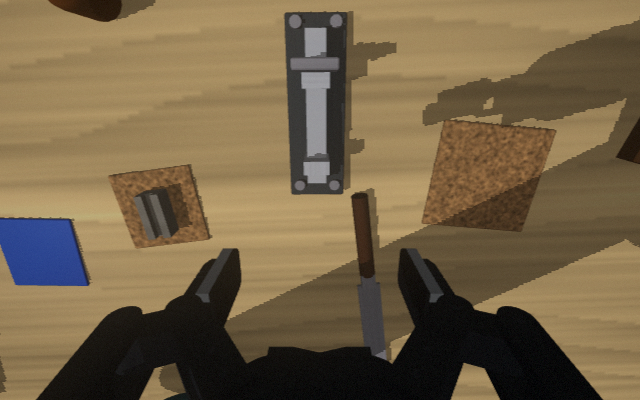

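```bash
python3 - <<'E'
import cv2
p=cv2.imread("pics/w8.png"); cv2.imwrite("pics/w8z.png",cv2.resize(p[5:203,275:360],None,fx=3,fy=3,interpolation=cv2.INTER_NEAREST)); cv2.imwrite("pics/w8y.png",cv2.resize(p[50:110,280:355],None,fx=8,fy=8,interpolation=cv2.INTER_NEAREST));cv2.imwrite("pics/w8x.png",cv2.resize(p[140:200,280:355],None,fx=8,fy=8,interpolation=cv2.INTER_NEAREST))
E
```

```text
(no output)
```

View pics/w8z.png

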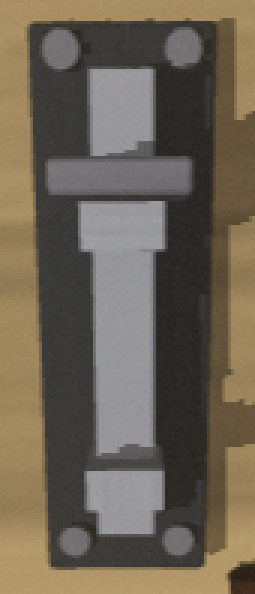

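View pics/w8y.png

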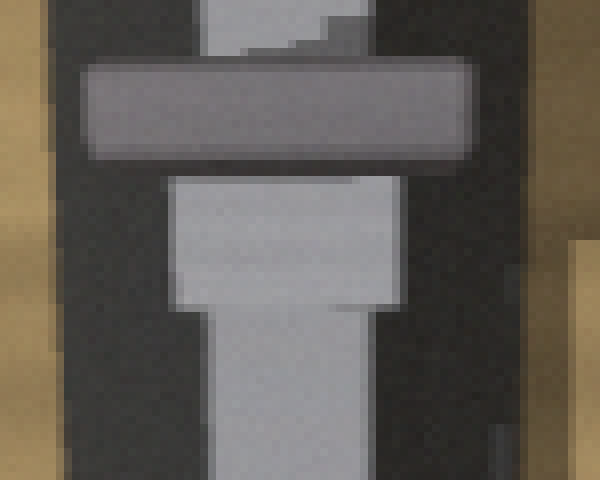

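View pics/w8x.png

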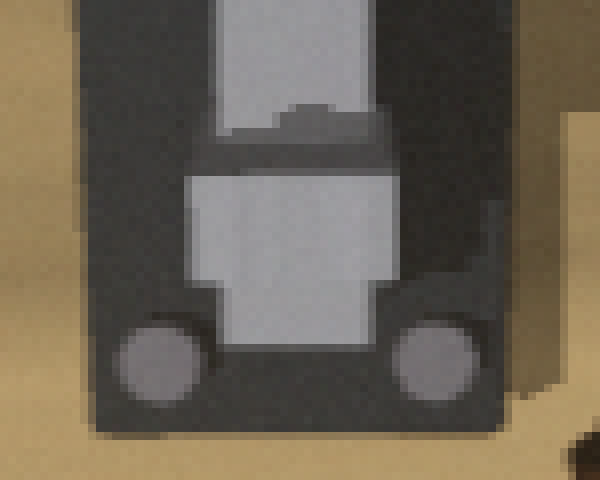

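```bash
python3 - <<'E'
from h import *
import pickle
p,d,i,s=pickle.load(open("pics/w8.pkl","rb"))
g=lambda u,v,z: ray(u-.5,v-.5,i,z)[:2].round(1)
B=[g(291.4,193.5,12),g(342.6,193.5,12),g(347.1,12.4,12),g(284.1,12.8,12)]
print("base",B,np.mean(B,0)); a=(B[0]+B[1])/2;b=(B[2]+B[3])/2; e=b-a; print(np.linalg.norm(e),np.degrees(np.arctan2(e[1],e[0])),np.linalg.norm(B[0]-B[1]),np.linalg.norm(B[2]-B[3]))
b1=(g(305.8,108,36)+g(326.5,108,36))/2; b2=(g(306.7,145,36)+g(326.5,145,36))/2;print("bed",b1,b2)
b1=(g(303.1,161.6,54)+g(329.6,161.6,54))/2; b2=(g(301.2,88.3,54)+g(330,88.3,54))/2;print("stop,jaw",b1,b2,np.linalg.norm(b1-b2))
t=(g(290.1,57.4,84)+g(338.9,57.4,84))/2; print("tab outer",t,(g(290.1,69.6,84)+g(338.9,69.6,84))/2)
u=e/np.linalg.norm(e); n=np.array([-u[1],u[0]]); O=np.mean(B,0)-10*u; print("O",O)
for q in [b1,b2,t]: print((q-O)@u,(q-O)@n)
# z check from depth of bed
P=pts(d,i); print(np.median(P[100:140,309:324].reshape(-1,3),0)[2], np.median(P[60:67,295:335].reshape(-1,3),0)[2])
E
```

```text
base [array([ 450.2, -175.3]), array([ 447.7, -235.8]), array([ 634.9, -243.4]), array([ 637.2, -181.9])] [ 542.5 -209.1]
187.2346655937409 -2.1731958101823547 60.55163086160438 61.54299310238331
bed [ 547.7 -209.4] [ 510.7  -208.15]
stop,jaw [ 497.35 -207.5 ] [ 566.15 -209.95] 68.84360899894781
tab outer [ 589.35 -210.55] [ 580.35 -210.15]
O [ 532.50719234 -208.72079672]
-35.178199096710244 -0.11325360040972157
33.66522238790027 0.04742711490867073
56.871288349145196 0.32761027347943505
35.440566977639605 83.49259541212626
```

```bash
cat >> h.py <<'E'
HO=np.array([532.5,-208.7,0]); hy=np.radians(-2.1); HX=np.array([np.cos(hy),np.sin(hy),0]); HY=np.array([-np.sin(hy),np.cos(hy),0])
E
python3 - <<'E'
from cell import robot
from h import *
s=robot.sense(); plan(s,(431.9,-12.6,90),ypose(-84.7))
E
```

```text
dp total [-0.4763 -1.6245  0.9237] ang [-0.0001  0.0002 -0.0216] calls>= 2 rows 4.628306263210912 0.9035987148366159
```

Call:
step_arm([
  {"dp": [-0.1, -0.3, 0.1], "angular": [0, 0, 0]},
  {"dp": [-0.2, -0.6, 0.2], "angular": [0, 0, 0]},
  {"dp": [-0.3, -0.9, 0.3], "angular": [0, 0, 0]},
], gripper=60)

```text
clock: 14.7
ee_pos: [449.4, -99.7, 164.8]
eef_rot: [1.0, -0.022, 0.0, 0.0]
wrist_force: [0.1, 0.4, -0.6]
finger_gap: 51.0
```

Call:
step_arm([
  {"dp": [-0.1, -0.3, 0.2], "angular": [0, 0, -0.022]},
  {"dp": [-0.15, -0.6, 0.4], "angular": [0, 0, -0.022]},
  {"dp": [-0.176, -0.724, 0.6], "angular": [0, 0, -0.022]},
  {"dp": [-0.176, -0.724, 0.623], "angular": [0, 0, -0.022]},
  {"dp": [-0.176, -0.724, 0.623], "angular": [0, 0, -0.022]},
  {"dp": [-0.176, -0.724, 0.623], "angular": [0, 0, -0.022]},
  {"dp": [-0.176, -0.724, 0.623], "angular": [0, 0, -0.022]},
  {"dp": [-0.176, -0.724, 0.623], "angular": [0, 0, -0.022]},
])

```text
clock: 15.5
ee_pos: [433.5, -13.8, 91.2]
eef_rot: [0.999, 0.047, 0.001, 0.0]
wrist_force: [0.4, 0.0, 0.6]
finger_gap: 50.9
```

```bash
python3 - <<'E'
from cell import robot,imaging
from h import *
import pickle
s=robot.sense(); plan(s,(431.9,-12.6,8),ypose(-84.7)); print(s["clock"])
i=imaging.camera_info("wrist"); p,d=imaging.grab_frame("wrist"); pickle.dump((p,d,i,s),open("pics/w9.pkl","wb")); cv2.imwrite("pics/w9.png",p)
E
```

```text
dp total [-0.0136 -0.0121  0.6934] ang [ 0.0001 -0.0003  0.0001] calls>= 1 rows 1.6647994059353997 0.012864293309515905
15.5
```

View pics/w9.png

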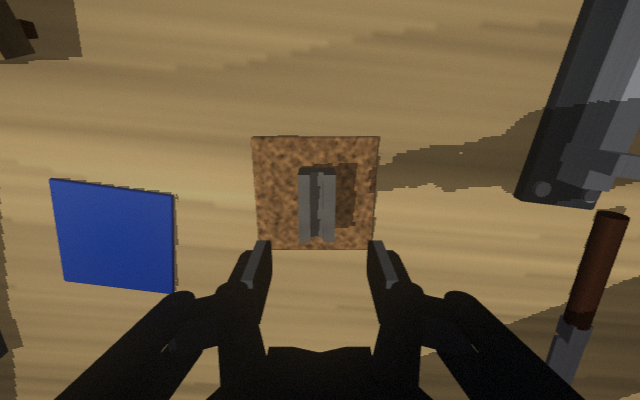

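Call:
step_arm([
  {"dp": [-0.006, -0.006, 0.1], "angular": [0, 0, 0]},
  {"dp": [-0.006, -0.006, 0.25], "angular": [0, 0, 0]},
  {"dp": [-0.006, -0.006, 0.38], "angular": [0, 0, 0]},
  {"dp": [-0.006, -0.006, 0.42], "angular": [0, 0, 0]},
  {"dp": [-0.006, -0.006, 0.42], "angular": [0, 0, 0]},
  {"dp": [-0.006, -0.006, 0.42], "angular": [0, 0, 0]},
  {"dp": [-0.006, -0.006, 0.42], "angular": [0, 0, 0]},
])

```text
clock: 16.25
ee_pos: [432.3, -12.5, 40.7]
eef_rot: [0.999, 0.047, 0.001, 0.0]
wrist_force: [-0.8, -0.9, -0.0]
finger_gap: 51.1
```

```bash
python3 - <<'E'
from cell import robot,imaging
from h import *
s=robot.sense(); plan(s,(431.9,-12.6,8),ypose(-84.7)); print(s["clock"],s["qvel"].round(3))
E
```

```text
dp total [-0.004   0.0005  0.2722] ang [ 0.0001 -0.0002  0.0003] calls>= 1 rows 0.6533704863213462 0.013284740031950059
16.25 [ 0.003 -0.001  0.001  0.    -0.004  0.002]
```

Call:
step_arm([
  {"dp": [-0.003, 0, 0.06], "angular": [0, 0, 0]},
  {"dp": [-0.003, 0, 0.13], "angular": [0, 0, 0]},
  {"dp": [-0.003, 0, 0.2], "angular": [0, 0, 0]},
  {"dp": [-0.003, 0, 0.25], "angular": [0, 0, 0]},
  {"dp": [-0.003, 0, 0.272], "angular": [0, 0, 0]},
  {"dp": [-0.003, 0, 0.272], "angular": [0, 0, 0]},
  {"dp": [-0.003, 0, 0.272], "angular": [0, 0, 0]},
  {"dp": [-0.003, 0, 0.272], "angular": [0, 0, 0]},
])

```text
clock: 17.05
ee_pos: [431.5, -12.4, 7.5]
eef_rot: [0.999, 0.047, 0.0, 0.0]
wrist_force: [0.3, -0.1, 0.1]
finger_gap: 51.1
```

Call:
step_arm([
  {"dp": [0, 0, 0], "angular": [0, 0, 0]},
  {"dp": [0, 0, 0], "angular": [0, 0, 0]},
  {"dp": [0, 0, 0], "angular": [0, 0, 0]},
  {"dp": [0, 0, 0], "angular": [0, 0, 0]},
  {"dp": [0, 0, 0], "angular": [0, 0, 0]},
  {"dp": [0, 0, 0], "angular": [0, 0, 0]},
  {"dp": [0, 0, 0], "angular": [0, 0, 0]},
  {"dp": [0, 0, 0], "angular": [0, 0, 0]},
], gripper=15, newtons=35)

```text
clock: 17.85
ee_pos: [431.6, -12.4, 7.7]
eef_rot: [0.999, 0.047, 0.0, 0.0]
wrist_force: [-0.7, -0.1, 5.3]
finger_gap: 27.1
```

Call:
step_arm([
  {"dp": [0, 0, -0.1], "angular": [0, 0, 0]},
  {"dp": [0, 0, -0.3], "angular": [0, 0, 0]},
  {"dp": [0, 0, -0.6], "angular": [0, 0, 0]},
  {"dp": [0, 0, -0.9], "angular": [0, 0, 0]},
  {"dp": [0, 0, -0.95], "angular": [0, 0, 0]},
  {"dp": [0, 0, -0.95], "angular": [0, 0, 0]},
  {"dp": [0, 0, -0.95], "angular": [0, 0, 0]},
])

```text
clock: 18.55
ee_pos: [430.5, -12.2, 120.5]
eef_rot: [0.999, 0.047, -0.001, -0.0]
wrist_force: [-0.4, -0.4, -0.3]
finger_gap: 27.2
```

```bash
python3 - <<'E'
from cell import robot,imaging
from h import *
import pickle
s=robot.sense(); print(s["clock"],s["ee_pos"])
plan(s,HO-1.5*HX+[0,0,110],ypose(-92.1))
i=imaging.camera_info("wrist"); p,d=imaging.grab_frame("wrist"); pickle.dump((p,d,i,s),open("pics/w10.pkl","wb")); cv2.imwrite("pics/w10.png",p)
E
```

```text
18.55 [430.52774737 -12.20446967 120.54096528]
dp total [0.6798 1.7085 0.0863] ang [-0.      0.0003  0.0208] calls>= 2 rows 4.417912784009704 0.8725345704423642
```

View pics/w10.png

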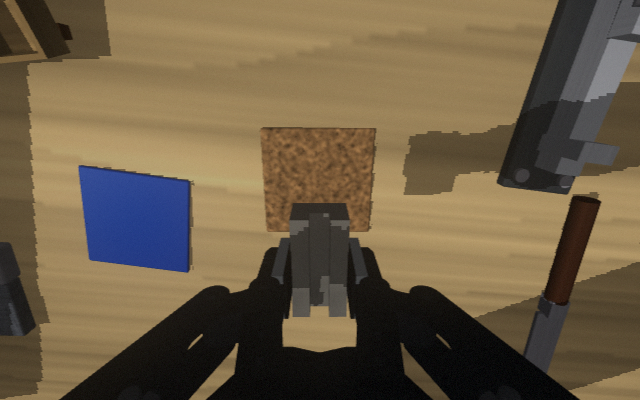

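Call:
step_arm([
  {"dp": [0.08, 0.22, 0], "angular": [0, 0, 0]},
  {"dp": [0.16, 0.44, 0], "angular": [0, 0, 0]},
  {"dp": [0.24, 0.66, 0], "angular": [0, 0, 0]},
  {"dp": [0.34, 0.85, 0], "angular": [0, 0, 0]},
])

```text
clock: 19.0
ee_pos: [480.5, -110.8, 119.5]
eef_rot: [0.999, 0.047, -0.002, -0.001]
wrist_force: [0.2, 0.2, -0.5]
finger_gap: 27.2
```

Call:
step_arm([
  {"dp": [0.08, 0.22, 0], "angular": [0, 0, 0.005]},
  {"dp": [0.16, 0.44, 0], "angular": [0, 0, 0.01]},
  {"dp": [0.24, 0.66, 0.02], "angular": [0, 0, 0.015]},
  {"dp": [0.3, 0.8, 0.04], "angular": [0, 0, 0.021]},
  {"dp": [0.34, 0.858, 0.08], "angular": [0, 0, 0.021]},
  {"dp": [0.34, 0.858, 0.086], "angular": [0, 0, 0.021]},
  {"dp": [0.34, 0.858, 0.086], "angular": [0, 0, 0.021]},
  {"dp": [0.34, 0.858, 0.086], "angular": [0, 0, 0.021]},
  {"dp": [0.34, 0.858, 0.086], "angular": [0, 0, 0.021]},
])

```text
clock: 19.9
ee_pos: [531.4, -207.7, 111.2]
eef_rot: [1.0, -0.018, -0.0, -0.0]
wrist_force: [-0.3, 0.3, -0.7]
finger_gap: 27.1
```

```bash
python3 - <<'E'
from cell import robot,imaging
from h import *
import pickle
s=robot.sense(); print(s["clock"],s["ee_pos"],s["qvel"].round(3))
plan(s,HO-1.5*HX+[0,0,62],ypose(-92.1))
i=imaging.camera_info("wrist"); p,d=imaging.grab_frame("wrist"); pickle.dump((p,d,i,s),open("pics/w11.pkl","wb")); cv2.imwrite("pics/w11.png",p)
E
```

```text
19.9 [ 531.41052225 -207.72770907  111.20457712] [-0.002 -0.001 -0.006 -0.003 -0.002  0.   ]
dp total [-0.0029  0.0078  0.41  ] ang [-0.      0.0001 -0.    ] calls>= 1 rows 0.9842966215703719 0.004115606229598613
```

View pics/w11.png

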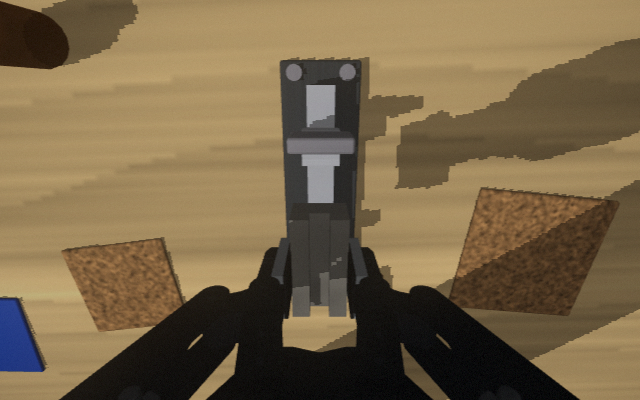

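Call:
step_arm([
  {"dp": [-0.003, 0.008, 0.1], "angular": [0, 0, 0]},
  {"dp": [-0.003, 0.008, 0.2], "angular": [0, 0, 0]},
  {"dp": [-0.003, 0.008, 0.32], "angular": [0, 0, 0]},
  {"dp": [-0.003, 0.008, 0.41], "angular": [0, 0, 0]},
  {"dp": [-0.003, 0.008, 0.41], "angular": [0, 0, 0]},
  {"dp": [-0.003, 0.008, 0.41], "angular": [0, 0, 0]},
  {"dp": [-0.003, 0.008, 0.41], "angular": [0, 0, 0]},
])

```text
clock: 20.65
ee_pos: [531.9, -209.9, 62.2]
eef_rot: [1.0, -0.019, 0.0, 0.0]
wrist_force: [-0.4, -0.9, -0.2]
finger_gap: 27.4
```

```bash
python3 - <<'E'
from cell import robot,imaging
from h import *
import pickle
s=robot.sense(); print(s["clock"],s["ee_pos"],s["qvel"].round(3))
plan(s,HO-1.5*HX+[0,0,44],ypose(-92.1))
i=imaging.camera_info("wrist"); p,d=imaging.grab_frame("wrist"); pickle.dump((p,d,i,s),open("pics/w12.pkl","wb")); cv2.imwrite("pics/w12.png",p)
p,d=imaging.grab_frame("side");cv2.imwrite("pics/s12.png",cv2.resize(p[170:290,260:420],None,fx=4.5,fy=4.5,interpolation=cv2.INTER_CUBIC))
E
```

```text
20.65 [ 531.86204499 -209.91394813   62.16510463] [ 0.001 -0.009 -0.003 -0.     0.001  0.001]
dp total [-0.0076 -0.0104  0.1514] ang [ 0.0001 -0.0001 -0.0002] calls>= 1 rows 0.3645943246088725 0.00868997976105562
```

View pics/w12.png

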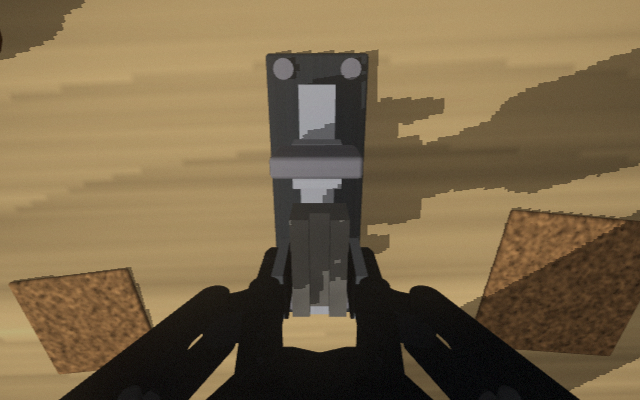

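View pics/s12.png

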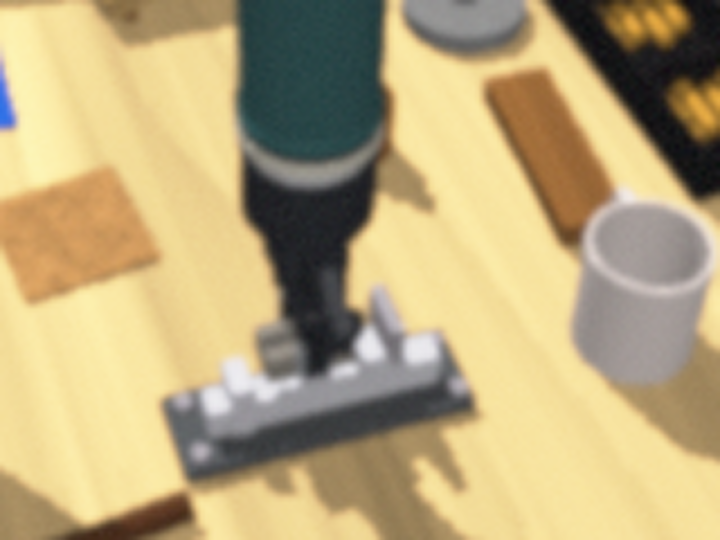

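Call:
step_arm([
  {"dp": [-0.005, -0.009, 0.03], "angular": [0, 0, 0]},
  {"dp": [-0.005, -0.009, 0.06], "angular": [0, 0, 0]},
  {"dp": [-0.005, -0.009, 0.09], "angular": [0, 0, 0]},
  {"dp": [-0.005, -0.009, 0.12], "angular": [0, 0, 0]},
  {"dp": [-0.005, -0.009, 0.145], "angular": [0, 0, 0]},
  {"dp": [-0.005, -0.009, 0.145], "angular": [0, 0, 0]},
  {"dp": [-0.005, -0.009, 0.145], "angular": [0, 0, 0]},
  {"dp": [-0.005, -0.009, 0.145], "angular": [0, 0, 0]},
])

```text
clock: 21.55
ee_pos: [531.0, -208.6, 44.6]
eef_rot: [1.0, -0.019, -0.0, 0.0]
wrist_force: [0.0, 0.3, -0.1]
finger_gap: 27.2
```

```bash
python3 - <<'E'
from cell import robot,imaging
from h import *
import pickle
s=robot.sense(); print(s["clock"],s["ee_pos"],s["qvel"].round(3))
plan(s,HO-1.5*HX+[0,0,41],ypose(-92.1))
i=imaging.camera_info("wrist"); p,d=imaging.grab_frame("wrist"); pickle.dump((p,d,i,s),open("pics/w13.pkl","wb")); cv2.imwrite("pics/w13.png",cv2.resize(p[40:330,250:390],None,fx=2,fy=2))
E
```

```text
21.55 [ 531.01607673 -208.63549077   44.5518106 ] [ 0.    -0.001 -0.     0.001  0.001 -0.001]
dp total [-0.0001  0.0001  0.0296] ang [ 0.      0.     -0.0002] calls>= 1 rows 0.07103710768849406 0.007564669542823497
```

View pics/w13.png

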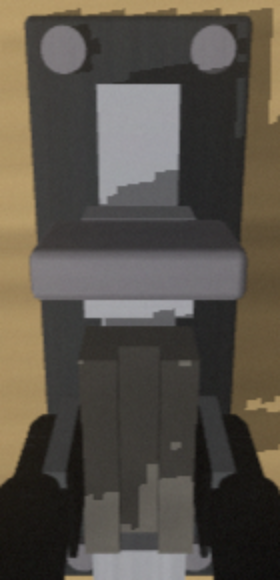

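Call:
step_arm([
  {"dp": [0, 0, 0.008], "angular": [0, 0, 0]},
  {"dp": [0, 0, 0.016], "angular": [0, 0, 0]},
  {"dp": [0, 0, 0.024], "angular": [0, 0, 0]},
  {"dp": [0, 0, 0.024], "angular": [0, 0, 0]},
  {"dp": [0, 0, 0.024], "angular": [0, 0, 0]},
])

```text
clock: 22.1
ee_pos: [530.8, -208.6, 41.5]
eef_rot: [1.0, -0.019, -0.0, 0.0]
wrist_force: [-0.1, -0.4, -2.1]
finger_gap: 27.1
```

Call:
step_arm([
  {"dp": [0, 0, 0.004], "angular": [0, 0, 0]},
  {"dp": [0, 0, 0.008], "angular": [0, 0, 0]},
  {"dp": [0, 0, 0.01], "angular": [0, 0, 0]},
  {"dp": [0, 0, 0.01], "angular": [0, 0, 0]},
])

```text
clock: 22.5
ee_pos: [530.8, -208.5, 40.3]
eef_rot: [1.0, -0.019, -0.0, 0.0]
wrist_force: [-0.1, -0.4, -0.3]
finger_gap: 27.0
```

Call:
step_arm([
  {"dp": [0, 0, 0.003], "angular": [0, 0, 0]},
  {"dp": [0, 0, 0.006], "angular": [0, 0, 0]},
  {"dp": [0, 0, 0.006], "angular": [0, 0, 0]},
  {"dp": [0, 0, 0.006], "angular": [0, 0, 0]},
])

```text
clock: 22.9
ee_pos: [530.9, -208.6, 39.8]
eef_rot: [1.0, -0.019, -0.0, 0.0]
wrist_force: [-0.6, 0.2, 1.1]
finger_gap: 27.0
```

Call:
step_arm([
  {"dp": [0, 0, 0.003], "angular": [0, 0, 0]},
  {"dp": [0, 0, 0.006], "angular": [0, 0, 0]},
  {"dp": [0, 0, 0.006], "angular": [0, 0, 0]},
  {"dp": [0, 0, 0.006], "angular": [0, 0, 0]},
])

```text
clock: 23.3
ee_pos: [530.9, -208.6, 39.7]
eef_rot: [1.0, -0.019, -0.0, 0.0]
wrist_force: [-1.9, 0.9, 9.4]
finger_gap: 27.5
```

Call:
step_arm([
  {"dp": [0, 0, 0], "angular": [0, 0, 0]},
  {"dp": [0, 0, 0], "angular": [0, 0, 0]},
  {"dp": [0, 0, 0], "angular": [0, 0, 0]},
  {"dp": [0, 0, 0], "angular": [0, 0, 0]},
  {"dp": [0, 0, 0], "angular": [0, 0, 0]},
  {"dp": [0, 0, 0], "angular": [0, 0, 0]},
], gripper=60)

```text
clock: 23.9
ee_pos: [530.8, -208.5, 38.8]
eef_rot: [1.0, -0.019, -0.0, 0.0]
wrist_force: [-0.7, -0.4, 0.5]
finger_gap: 50.9
```

Call:
step_arm([
  {"dp": [0, 0, -0.1], "angular": [0, 0, 0]},
  {"dp": [0, 0, -0.3], "angular": [0, 0, 0]},
  {"dp": [0, 0, -0.6], "angular": [0, 0, 0]},
  {"dp": [0, 0, -0.95], "angular": [0, 0, 0]},
  {"dp": [0, 0, -0.95], "angular": [0, 0, 0]},
  {"dp": [0, 0, -0.95], "angular": [0, 0, 0]},
])

```text
clock: 24.5
ee_pos: [531.8, -209.0, 154.9]
eef_rot: [1.0, -0.019, 0.002, 0.001]
wrist_force: [-0.2, -0.1, -0.0]
finger_gap: 51.0
```

```bash
python3 - <<'E'
from cell import robot,imaging
from h import *
import pickle
s=robot.sense(); print(s["clock"],s["ee_pos"])
plan(s,HO+95*HX+[0,0,155],ypose(-92.1))
i=imaging.camera_info("wrist"); p,d=imaging.grab_frame("wrist"); pickle.dump((p,d,i,s),open("pics/w14.pkl","wb")); cv2.imwrite("pics/w14.png",cv2.resize(p[60:260,240:400],None,fx=3,fy=3))
E
```

```text
24.5 [ 531.84737384 -209.04833065  154.9413181 ]
dp total [ 0.797 -0.004  0.002] ang [ 0.0003 -0.0005 -0.0002] calls>= 1 rows 1.9128033047265094 0.024983929040289555
```

View pics/w14.png

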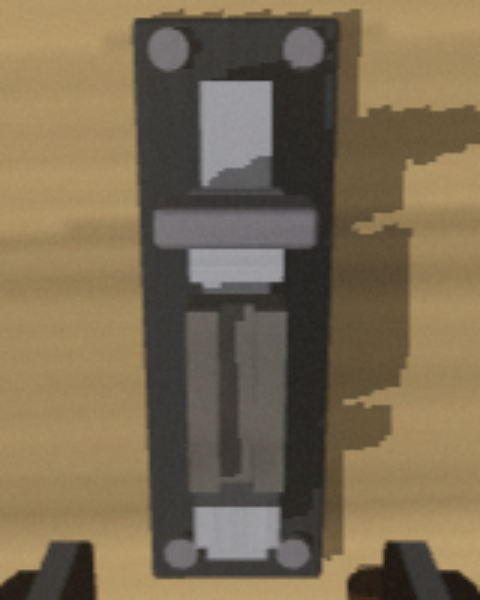

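Call:
step_arm([
  {"dp": [0.25, 0, 0], "angular": [0, 0, 0]},
  {"dp": [0.5, 0, 0], "angular": [0, 0, 0]},
  {"dp": [0.75, -0.004, 0], "angular": [0, 0, 0]},
  {"dp": [0.797, -0.004, 0], "angular": [0, 0, 0]},
  {"dp": [0.797, -0.004, 0], "angular": [0, 0, 0]},
  {"dp": [0.797, -0.004, 0], "angular": [0, 0, 0]},
  {"dp": [0.797, -0.004, 0], "angular": [0, 0, 0]},
], gripper=0)

```text
clock: 25.25
ee_pos: [624.9, -211.4, 152.3]
eef_rot: [1.0, -0.019, -0.001, -0.0]
wrist_force: [-0.5, 0.5, 0.6]
finger_gap: -0.1
```

```bash
python3 - <<'E'
from cell import robot,imaging
from h import *
import pickle
s=robot.sense(); print(s["clock"],s["ee_pos"],s["finger_gap"])
plan(s,HO+92*HX+[0,0,62],ypose(-92.1))
i=imaging.camera_info("wrist"); p,d=imaging.grab_frame("wrist"); cv2.imwrite("pics/w15.png",p)
t=imaging.camera_info("top"); print("mug",ray(405,127,t,80))
E
```

```text
25.25 [ 624.8604852  -211.40429809  152.2707993 ] -0.06270362620243762
dp total [-0.0015  0.0061  0.7523] ang [-0.0001  0.0004 -0.0002] calls>= 1 rows 1.8054850105101137 0.01899280854797414
mug [ 751.1876279  -226.27583586   80.        ]
```

View pics/w15.png

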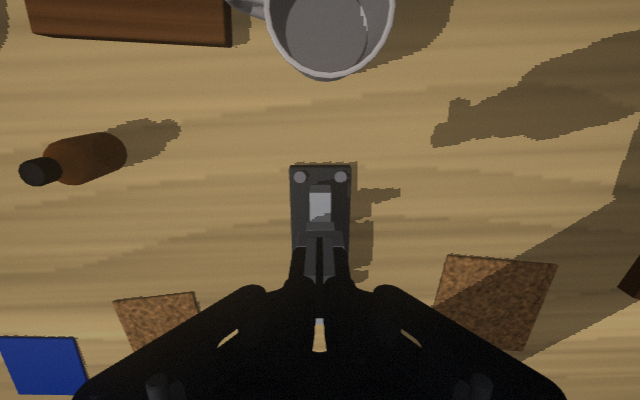

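Call:
step_arm([
  {"dp": [0, 0.005, 0.15], "angular": [0, 0, 0]},
  {"dp": [0, 0.005, 0.35], "angular": [0, 0, 0]},
  {"dp": [0, 0.005, 0.55], "angular": [0, 0, 0]},
  {"dp": [0, 0.005, 0.7], "angular": [0, 0, 0]},
  {"dp": [0, 0.005, 0.75], "angular": [0, 0, 0]},
  {"dp": [0, 0.005, 0.75], "angular": [0, 0, 0]},
  {"dp": [0, 0.005, 0.75], "angular": [0, 0, 0]},
  {"dp": [0, 0.005, 0.75], "angular": [0, 0, 0]},
])

```text
clock: 26.1
ee_pos: [627.3, -212.8, 64.3]
eef_rot: [1.0, -0.019, 0.001, 0.001]
wrist_force: [-0.5, -0.2, 0.3]
finger_gap: 0.2
```

```bash
python3 - <<'E'
from cell import robot,imaging
from h import *
import pickle
s=robot.sense(); print(s["clock"],s["ee_pos"],s["wrist_force"])
plan(s,HO+69*HX+[0,0,62],ypose(-92.1))
p,d=imaging.grab_frame("wrist"); cv2.imwrite("pics/w16.png",p[150:400,200:440])
p,d=imaging.grab_frame("side");cv2.imwrite("pics/s16.png",cv2.resize(p[170:290,260:420],None,fx=4.5,fy=4.5,interpolation=cv2.INTER_CUBIC))
E
```

```text
26.1 [ 627.279465   -212.76161221   64.26921332] [-0.46309637 -0.16880976  0.30683347]
dp total [-0.2156 -0.0046  0.0185] ang [ 0.0002 -0.0003 -0.0002] calls>= 1 rows 0.5194120779852099 0.01611459926827287
```

View pics/s16.png

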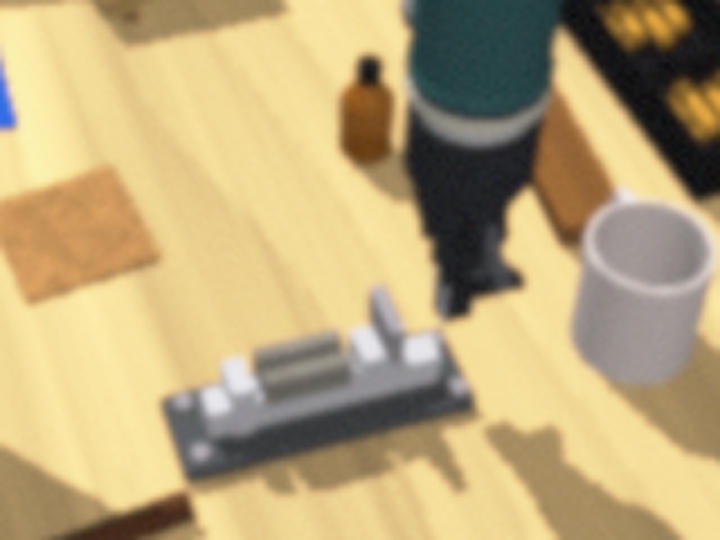

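View pics/w16.png

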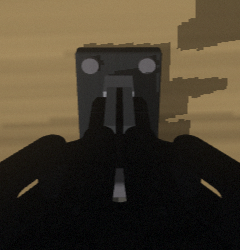

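Call:
step_arm([
  {"dp": [-0.05, -0.004, 0.015], "angular": [0, 0, 0]},
  {"dp": [-0.1, -0.004, 0.015], "angular": [0, 0, 0]},
  {"dp": [-0.15, -0.004, 0.015], "angular": [0, 0, 0]},
  {"dp": [-0.18, -0.004, 0.015], "angular": [0, 0, 0]},
  {"dp": [-0.2, -0.004, 0.015], "angular": [0, 0, 0]},
  {"dp": [-0.2, -0.004, 0.015], "angular": [0, 0, 0]},
  {"dp": [-0.2, -0.004, 0.015], "angular": [0, 0, 0]},
])

```text
clock: 26.9
ee_pos: [602.7, -211.0, 61.2]
eef_rot: [1.0, -0.019, 0.0, 0.0]
wrist_force: [-0.2, 0.6, 0.5]
finger_gap: 0.1
```

Call:
step_arm([
  {"dp": [-0.01, 0, 0], "angular": [0, 0, 0]},
  {"dp": [-0.02, 0, 0], "angular": [0, 0, 0]},
  {"dp": [-0.03, 0, 0], "angular": [0, 0, 0]},
  {"dp": [-0.04, 0, 0], "angular": [0, 0, 0]},
  {"dp": [-0.05, 0, 0], "angular": [0, 0, 0]},
  {"dp": [-0.06, 0, 0], "angular": [0, 0, 0]},
])

```text
clock: 27.5
ee_pos: [595.6, -210.8, 61.2]
eef_rot: [1.0, -0.019, 0.0, 0.0]
wrist_force: [3.2, 0.9, -2.3]
finger_gap: -0.0
```

```bash
python3 - <<'E'
from cell import robot
from h import *
s=robot.sense(); print(s["clock"],(s["ee_pos"]-HO)@HX,(s["ee_pos"]-HO)@HY,s["ee_pos"][2],s["wrist_force"])
E
```

```text
27.5 63.09510973898191 0.25967606820279077 61.18714392412435 [ 3.23260211  0.92556086 -2.26353678]
```

Call:
step_arm([
  {"dp": [-0.01, 0, 0], "angular": [0, 0, 0]},
  {"dp": [-0.02, 0, 0], "angular": [0, 0, 0]},
  {"dp": [-0.03, 0, 0], "angular": [0, 0, 0]},
  {"dp": [-0.04, 0, 0], "angular": [0, 0, 0]},
  {"dp": [-0.05, 0, 0], "angular": [0, 0, 0]},
])

```text
clock: 28.0
ee_pos: [589.3, -210.5, 61.1]
eef_rot: [1.0, -0.019, -0.0, 0.0]
wrist_force: [3.9, 0.4, -2.8]
finger_gap: -0.2
```

Call:
step_arm([
  {"dp": [-0.005, 0, 0], "angular": [0, 0, 0]},
  {"dp": [-0.01, 0, 0], "angular": [0, 0, 0]},
  {"dp": [-0.01, 0, 0], "angular": [0, 0, 0]},
])

```text
clock: 28.3
ee_pos: [588.0, -210.4, 61.1]
eef_rot: [1.0, -0.019, -0.0, 0.0]
wrist_force: [3.4, -0.8, -0.6]
finger_gap: 0.0
```

Call:
step_arm([
  {"dp": [-0.005, 0, 0], "angular": [0, 0, 0]},
  {"dp": [-0.01, 0, 0], "angular": [0, 0, 0]},
  {"dp": [-0.01, 0, 0], "angular": [0, 0, 0]},
])

```text
clock: 28.6
ee_pos: [586.8, -210.4, 61.1]
eef_rot: [1.0, -0.019, -0.0, 0.0]
wrist_force: [4.3, -0.0, -1.0]
finger_gap: -0.3
```

Call:
step_arm([
  {"dp": [-0.005, 0, 0], "angular": [0, 0, 0]},
  {"dp": [-0.01, 0, 0], "angular": [0, 0, 0]},
  {"dp": [-0.01, 0, 0], "angular": [0, 0, 0]},
])

```text
clock: 28.9
ee_pos: [586.7, -210.4, 61.2]
eef_rot: [1.0, -0.019, 0.001, 0.0]
wrist_force: [6.1, -1.0, -4.2]
finger_gap: -0.3
```

Call:
step_arm([
  {"dp": [-0.005, 0, 0], "angular": [0, 0, 0]},
  {"dp": [-0.01, 0, 0], "angular": [0, 0, 0]},
  {"dp": [-0.01, 0, 0], "angular": [0, 0, 0]},
])

```text
clock: 29.2
ee_pos: [586.7, -210.4, 61.3]
eef_rot: [1.0, -0.019, 0.002, 0.0]
wrist_force: [9.1, -0.0, -6.3]
finger_gap: -0.1
```

Call:
step_arm([
  {"dp": [-0.007, 0, 0], "angular": [0, 0, 0]},
  {"dp": [-0.015, 0, 0], "angular": [0, 0, 0]},
  {"dp": [-0.015, 0, 0], "angular": [0, 0, 0]},
  {"dp": [-0.015, 0, 0], "angular": [0, 0, 0]},
])

```text
clock: 29.6
ee_pos: [586.6, -210.4, 61.4]
eef_rot: [1.0, -0.019, 0.003, 0.0]
wrist_force: [14.3, 1.6, -9.6]
finger_gap: -0.0
```

Call:
step_arm([
  {"dp": [-0.007, 0, 0], "angular": [0, 0, 0]},
  {"dp": [-0.01, 0, 0], "angular": [0, 0, 0]},
  {"dp": [-0.01, 0, 0], "angular": [0, 0, 0]},
  {"dp": [-0.01, 0, 0], "angular": [0, 0, 0]},
])

```text
clock: 30.0
ee_pos: [586.6, -210.5, 61.4]
eef_rot: [1.0, -0.019, 0.005, 0.001]
wrist_force: [15.8, 2.0, -11.6]
finger_gap: -0.3
```

Call:
step_arm([
  {"dp": [0.03, 0, 0], "angular": [0, 0, 0]},
  {"dp": [0.06, 0, 0], "angular": [0, 0, 0]},
  {"dp": [0.12, 0, 0], "angular": [0, 0, 0]},
  {"dp": [0.2, 0, 0], "angular": [0, 0, 0]},
  {"dp": [0.3, 0, 0], "angular": [0, 0, 0]},
  {"dp": [0.35, 0, 0], "angular": [0, 0, 0]},
  {"dp": [0.35, 0, 0], "angular": [0, 0, 0]},
  {"dp": [0.35, 0, 0], "angular": [0, 0, 0]},
])

```text
clock: 30.8
ee_pos: [623.3, -211.5, 60.9]
eef_rot: [1.0, -0.019, -0.0, -0.0]
wrist_force: [-0.2, 0.6, -0.2]
finger_gap: 0.1
```

Call:
step_arm([
  {"dp": [0, 0, -0.2], "angular": [0, 0, 0]},
  {"dp": [0, 0, -0.5], "angular": [0, 0, 0]},
  {"dp": [0, 0, -0.8], "angular": [0, 0, 0]},
  {"dp": [0, 0, -1], "angular": [0, 0, 0]},
  {"dp": [0, 0, -1], "angular": [0, 0, 0]},
  {"dp": [0, 0, -1], "angular": [0, 0, 0]},
])

```text
clock: 31.4
ee_pos: [623.1, -211.7, 181.3]
eef_rot: [1.0, -0.019, 0.0, 0.0]
wrist_force: [-0.3, 0.2, -0.6]
finger_gap: 0.0
```

Call:
step_arm([
  {"dp": [-0.3, 0, 0], "angular": [0, 0, 0]},
  {"dp": [-0.6, 0, 0], "angular": [0, 0, 0]},
  {"dp": [-0.95, 0, 0], "angular": [0, 0, 0]},
  {"dp": [-0.95, 0, 0], "angular": [0, 0, 0]},
  {"dp": [-0.95, 0, 0], "angular": [0, 0, 0]},
  {"dp": [-0.95, 0, 0], "angular": [0, 0, 0]},
])

```text
clock: 32.0
ee_pos: [510.2, -207.6, 180.5]
eef_rot: [1.0, -0.019, -0.0, -0.0]
wrist_force: [-0.2, 0.3, -0.0]
finger_gap: -0.1
```

```bash
python3 - <<'E'
from cell import robot,imaging
from h import *
import pickle
s=robot.sense(); print(s["clock"],s["ee_pos"],s["wrist_force"])
i=imaging.camera_info("wrist"); p,d=imaging.grab_frame("wrist"); pickle.dump((p,d,i,s),open("pics/w17.pkl","wb")); cv2.imwrite("pics/w17.png",p)
p,d=imaging.grab_frame("side");cv2.imwrite("pics/s17.png",cv2.resize(p[170:290,260:420],None,fx=4.5,fy=4.5,interpolation=cv2.INTER_CUBIC))
cv2.imwrite("pics/s17f.png",p)
E
```

```text
32.0 [ 510.17059548 -207.56008331  180.51586608] [-0.2151601   0.3385368  -0.01019436]
```

View pics/w17.png

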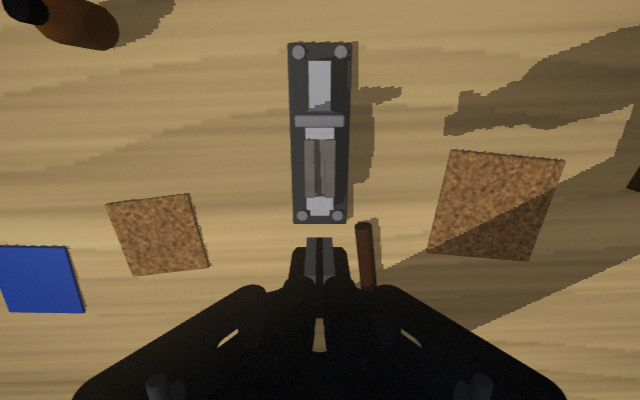

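View pics/s17.png

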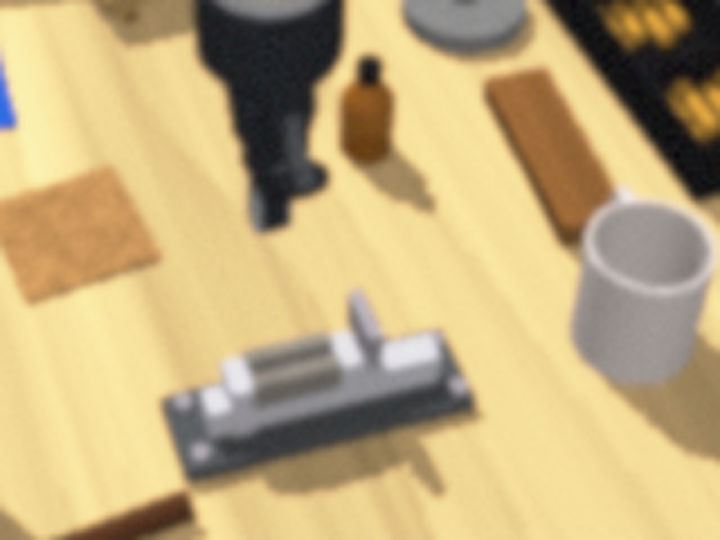

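View pics/s17f.png

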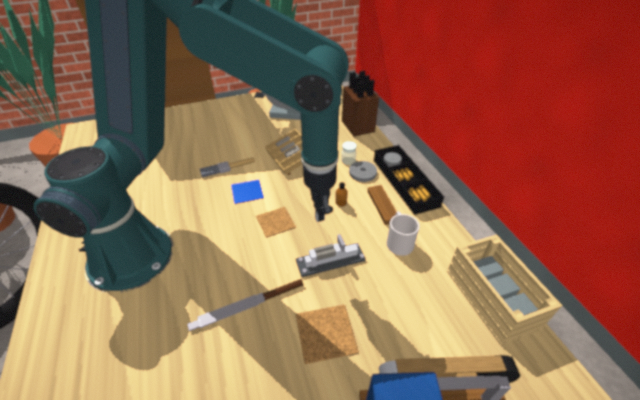

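```bash
python3 - <<'E'
import cv2
p=cv2.imread("pics/w17.png"); cv2.imwrite("pics/w17z.png",cv2.resize(p[110:225,285:355],None,fx=5,fy=5,interpolation=cv2.INTER_NEAREST))
E
```

```text
(no output)
```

View pics/w17z.png

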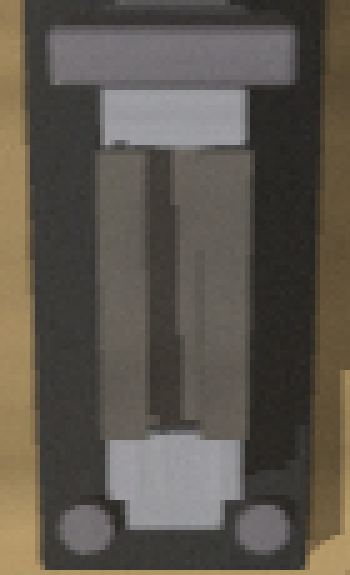

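The stone sits groove up between the stop and the jaw, with no gap at either end (jaw edge at v≈140, stop edge at v≈198), and it is centred on the bed. Handing the job in.

```bash
python3 - <<'E'
from cell import job
print(job.close_job())
E
```

```text
the job is handed in; nothing more can be done
None
```

The grooved stone is clamped groove up in the holder, and I handed the job in at about 32 s on the robot's clock.

- **Bin to mat:** I took the stone by its ends out of the lane on the bin's −y side. I set it down level, groove up, on the small cork mat, about 7 N at contact, and let go.
- **Mat to holder:** I took it again by its long sides and laid it on the middle of the bed, about 9 N at contact. I let go and backed off.
- **Jaw:** I pushed the jaw with the shut fingers. It slid at about 3–4 N, then stopped moving, and I carried the push up to about 16 N before backing away.

**Last checks:** The final wrist and side pictures show the stone straight and centred on the bed, with no visible gap at the stop or the jaw. The robot was touching nothing (wrist force under 0.5 N). The things visible near the holder looked unmoved. I last saw the other three stones, still in their lanes, right after lifting the grooved one, and did not look at them closely again.

No check failed. The arm was still a few millimetres off its target after some fast moves, and I corrected that before each grasp and placing.

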